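# Square up the vials in a bail-arm tote and stack the tray on it

## Task

Get the sample tote ready for storage: swing both of its wire bails fully out, then stand every vial there is, those shoved about in the tote and those on the worktop, upright in the tote's one straight row, each centred on a round mark of its own (any mark will do). Then swing both bails fully in across the mouth again and set the green tray level on the two bails, centred over the tote and lengthwise along it. Leave the marker, the tape and the timer where they are.

Things in the scene. Friction and masses are not known exactly. Their poses are not given: they have to be found in the camera images.
- tote: Grey open tote, 150 (x) x 260 (y) x 80 high, walls 5, inner floor 5 above the worktop, fixed to the worktop. Origin: centre of its underside; z up, y along its length. Five round marks in one row along its middle (y) line on the floor. Two steel wire bails (the left at its +y end, the right at its -y end) are hinged on the outsides of the long walls at y = +110 / -110, z = 86; hinge axes along x.
- tray_handle (a point): Centre of the tray's handle bar: 14 mm wide (tray x), 14 high, 100 long (tray y), 66 above the tray's underside; 56 mm free height between the bar and the tray floor.
- tray: Loose green tray, 120 (x) x 170 (y) x 26 high, flat underside, 0.2 kg, with a bridge handle along its y middle line (top at 73). Origin: centre of its underside. Starts on the worktop. It is smaller than the tote's mouth, so it stays up only on bails that are swung in: on the bails its underside is 91 above the worktop.
- bail_left (a joint): Hinge of the bail at the tote's +y end, rad. 0 = swung fully in: the bail lies level across the tote's mouth, its cross bar at y = +50 mm of the tote, 86 above the worktop; 3.14 = swung fully out (over the top, half a turn): level outside the tote's +y end, cross bar at y = +170 mm, 86 high, 35 mm clear of the end wall. Starts up to 0.4 rad from fully in. Stiff hinge (0.06 N m): stays where it is left.
- bail_left_grip (a point): Centre of the orange sleeve (12 mm thick, 34 long along x) on the cross bar of the left bail, 44 mm to the tote's -x side of its middle; 60 mm from the hinge axis; moves with the bail. Bare bar 10 mm thick, 162 long. The sleeve's axis is the tote's x.
- bail_right (a joint): Hinge of the bail at the tote's -y end, rad. 0 = swung fully in: the bail lies level across the tote's mouth, its cross bar at y = -50 mm of the tote, 86 above the worktop; 3.14 = swung fully out (over the top, half a turn): level outside the tote's -y end, cross bar at y = -170 mm, 86 high, 35 mm clear of the end wall. Starts up to 0.4 rad from fully in. Stiff hinge (0.06 N m): stays where it is left.
- bail_right_grip (a point): Centre of the orange sleeve (12 mm thick, 34 long along x) on the cross bar of the right bail, 44 mm to the tote's -x side of its middle; 60 mm from the hinge axis; moves with the bail. Bare bar 10 mm thick, 162 long. The sleeve's axis is the tote's x.
- mark_1 (a point): Centre of round mark 1 (37 mm white disc with blue rim, flat) on the tote's inner floor, 5 above the worktop; marks lie 46 mm apart along the tote's y, mark 1 at the -y end, mark 3 in the middle.
- mark_2 (a point): Centre of round mark 2 (37 mm white disc with blue rim, flat) on the tote's inner floor, 5 above the worktop; marks lie 46 mm apart along the tote's y, mark 1 at the -y end, mark 3 in the middle.
- mark_3 (a point): Centre of round mark 3 (37 mm white disc with blue rim, flat) on the tote's inner floor, 5 above the worktop; marks lie 46 mm apart along the tote's y, mark 1 at the -y end, mark 3 in the middle.
- mark_4 (a point): Centre of round mark 4 (37 mm white disc with blue rim, flat) on the tote's inner floor, 5 above the worktop; marks lie 46 mm apart along the tote's y, mark 1 at the -y end, mark 3 in the middle.
- mark_5 (a point): Centre of round mark 5 (37 mm white disc with blue rim, flat) on the tote's inner floor, 5 above the worktop; marks lie 46 mm apart along the tote's y, mark 1 at the -y end, mark 3 in the middle.
- vial_1: Capped round vial, amber body, blue band, white cap; 31 mm diameter up to 51 high, then a 25 mm cap, 60 high in all, about 50 g. Origin: centre of its underside, z up. Starts standing in the tote, off the marks. May be absent.
- vial_2: Capped round vial, yellow body, blue band, white cap; 30 mm diameter up to 56 high, then a 24 mm cap, 65 high in all, about 50 g. Origin: centre of its underside, z up. Starts standing in the tote, off the marks. May be absent.
- vial_3: Capped round vial, white body, blue band, white cap; 28 mm diameter up to 54 high, then a 22 mm cap, 62 high in all, about 50 g. Origin: centre of its underside, z up. Starts standing on the worktop to the left of the tote. May be absent.
- vial_4: Capped round vial, white body, green band, white cap; 30 mm diameter up to 63 high, then a 24 mm cap, 73 high in all, about 50 g. Origin: centre of its underside, z up. Starts standing on the worktop to the left of the tote. May be absent.
- vial_5: Capped round vial, lilac body, yellow band, white cap; 31 mm diameter up to 60 high, then a 25 mm cap, 70 high in all, about 50 g. Origin: centre of its underside, z up. Starts standing on the worktop to the left of the tote. May be absent.
- marker: Felt marker with red cap, 124 long, 13 thick, lying in front of the tote; bystander, not part of the work. Origin: centre of its underside.
- tape: Roll of beige tape, 104 across, 25 high, lying right of the tote; bystander, not part of the work. Origin: centre of its underside.
- timer: White bench timer, 26 x 68 x 62, standing behind the work; bystander, not part of the work. Origin: centre of its underside.
Not all that is in view belongs to the job. There is more than one size of the tray; the one meant has the size given above.

How it is judged (in metres and radians):
On the way, in this order (a step that is already met when the one before it is completed fails the run):
1. both bails are swung out (value of joint each of bail_left, bail_right above 2.8 rad), for 0.2 s.
2. with the bails out, every vial stands upright in the tote on a mark (all of step 1 and (horizontal distance between vial_1 and mark_1 below 0.008 m or horizontal distance between vial_1 and mark_2 below 0.008 m or horizontal distance between vial_1 and mark_3 below 0.008 m or horizontal distance between vial_1 and mark_4 below 0.008 m or horizontal distance between vial_1 and mark_5 below 0.008 m) and angle between each of vial_1, vial_2, vial_3, vial_4, vial_5's own z axis and vertical below 0.12 rad and z of vial_1 in the frame of tote between 0 and 0.012 m and linear speed of each of vial_1, vial_2, vial_3, vial_4, vial_5 below 0.02 m/s and (horizontal distance between vial_2 and mark_1 below 0.008 m or horizontal distance between vial_2 and mark_2 below 0.008 m or horizontal distance between vial_2 and mark_3 below 0.008 m or horizontal distance between vial_2 and mark_4 below 0.008 m or horizontal distance between vial_2 and mark_5 below 0.008 m) and z of vial_2 in the frame of tote between 0 and 0.012 m and (horizontal distance between vial_3 and mark_1 below 0.008 m or horizontal distance between vial_3 and mark_2 below 0.008 m or horizontal distance between vial_3 and mark_3 below 0.008 m or horizontal distance between vial_3 and mark_4 below 0.008 m or horizontal distance between vial_3 and mark_5 below 0.008 m) and z of vial_3 in the frame of tote between 0 and 0.012 m and (horizontal distance between vial_4 and mark_1 below 0.008 m or horizontal distance between vial_4 and mark_2 below 0.008 m or horizontal distance between vial_4 and mark_3 below 0.008 m or horizontal distance between vial_4 and mark_4 below 0.008 m or horizontal distance between vial_4 and mark_5 below 0.008 m) and z of vial_4 in the frame of tote between 0 and 0.012 m and (horizontal distance between vial_5 and mark_1 below 0.008 m or horizontal distance between vial_5 and mark_2 below 0.008 m or horizontal distance between vial_5 and mark_3 below 0.008 m or horizontal distance between vial_5 and mark_4 below 0.008 m or horizontal distance between vial_5 and mark_5 below 0.008 m) and z of vial_5 in the frame of tote between 0 and 0.012 m), for 0.2 s.
3. both bails are swung in over the row of vials (value of joint each of bail_left, bail_right below 0.15 rad and (horizontal distance between vial_1 and mark_1 below 0.008 m or horizontal distance between vial_1 and mark_2 below 0.008 m or horizontal distance between vial_1 and mark_3 below 0.008 m or horizontal distance between vial_1 and mark_4 below 0.008 m or horizontal distance between vial_1 and mark_5 below 0.008 m) and angle between each of vial_1, vial_2, vial_3, vial_4, vial_5's own z axis and vertical below 0.12 rad and z of vial_1 in the frame of tote between 0 and 0.012 m and linear speed of each of vial_1, vial_2, vial_3, vial_4, vial_5 below 0.02 m/s and (horizontal distance between vial_2 and mark_1 below 0.008 m or horizontal distance between vial_2 and mark_2 below 0.008 m or horizontal distance between vial_2 and mark_3 below 0.008 m or horizontal distance between vial_2 and mark_4 below 0.008 m or horizontal distance between vial_2 and mark_5 below 0.008 m) and z of vial_2 in the frame of tote between 0 and 0.012 m and (horizontal distance between vial_3 and mark_1 below 0.008 m or horizontal distance between vial_3 and mark_2 below 0.008 m or horizontal distance between vial_3 and mark_3 below 0.008 m or horizontal distance between vial_3 and mark_4 below 0.008 m or horizontal distance between vial_3 and mark_5 below 0.008 m) and z of vial_3 in the frame of tote between 0 and 0.012 m and (horizontal distance between vial_4 and mark_1 below 0.008 m or horizontal distance between vial_4 and mark_2 below 0.008 m or horizontal distance between vial_4 and mark_3 below 0.008 m or horizontal distance between vial_4 and mark_4 below 0.008 m or horizontal distance between vial_4 and mark_5 below 0.008 m) and z of vial_4 in the frame of tote between 0 and 0.012 m and (horizontal distance between vial_5 and mark_1 below 0.008 m or horizontal distance between vial_5 and mark_2 below 0.008 m or horizontal distance between vial_5 and mark_3 below 0.008 m or horizontal distance between vial_5 and mark_4 below 0.008 m or horizontal distance between vial_5 and mark_5 below 0.008 m) and z of vial_5 in the frame of tote between 0 and 0.012 m), for 0.2 s.
At the end, for the whole second after the job is handed in: Bails within 0.15 rad of fully in; every vial upright (0.12 rad) on the tote floor within 8 mm of a mark; tray level (0.06 rad) on the bails, underside 85 to 98 mm up, within 15 mm across, 20 mm along and 0.15 rad of the tote; all at rest (all of step 3 and x of tray in the frame of tote between -0.015 and 0.015 m and y of tray in the frame of tote between -0.02 and 0.02 m and z of tray in the frame of tote between 0.085 and 0.098 m and angle between the y axis of tray and the y axis of tote, either way round below 0.15 rad and angle between tray's own z axis and vertical below 0.06 rad and linear speed of tray below 0.02 m/s); the robot touches nothing.
It fails at once if the marker is shoved away (distance of marker from where it was at the start of the episode above 0.03 m).
It fails at once if the tape is shoved away (distance of tape from where it was at the start of the episode above 0.03 m).
It fails at once if the timer is shoved away (distance of timer from where it was at the start of the episode above 0.03 m).
Of vial_1, vial_2, vial_3, vial_4, vial_5 only 3 to 5 are there at a start; the rules pass over those that are not, and their reading is None.
At some moment in a run one of tray may be knocked a few centimetres aside while the robot is not near it.
It also fails if it takes over 210 s, if anything falls off the work surface, if the arm or the gripper's body presses on something with over 40 N, if the wrist force passes 120 N, or if a joint passes its speed limit or range.

## Robot

A 6-joint arm with a two-finger parallel gripper is mounted at the origin on a cart in front of the work surface, level with it; the furniture and walls round the work are solid. World frame = base frame: x ahead of the robot, y to its left, z up, the work surface at z = 0. Lengths are in mm, angles in rad, forces in N, time in s.
With the tool pointing down it reaches from about 350 to 975 mm from the base axis. Payload 7.1 kg.
Tool frame: the origin (TCP) lies midway between the tips of the shut fingers; the grasp point (between the pads) lies 19 mm behind it; z points along the fingers, y is the line along which they close (so a half turn about z gives the same grasp; the last joint's range is limited). The gripper opens to 88 mm and grips with 3 to 60 N. Pads are 20 mm wide; open, the fingers measure 115 mm over their backs; the gripper's body (75 mm by 178 mm) begins 61 mm behind the grasp point.
Start: joints at [-1.337, 0.423, 1.63, -0, 1.089, -0.019], TCP at [156.341, -605.113, 222.675] pointing down, gripper open.
Joint ranges: [-3, 3], [-0.9, 2.11], [0.09, 2.58], [-1.31, 4.45], [0.11, 2.69], [-2.54, 2.54]. Speed limits (rad/s): [2.39, 2.39, 3.01, 3.14, 3.14, 3.14].

## Interface

Orientations are given as a rotation vector (axis times angle).
In Python, from workcell import ctrl gives the robot as it stands. The module is installed in compiled form; this text tells all that it offers.
- The arm moves only by the tool servo_tool, never from a script. Its argument "increments" is a list of rows, each a list of 7 numbers: the shift along the world's x, y, z in cm, then the turn, a rotation vector about the world's x, y, z in degrees, then the opening, from -1 (shut) to 1 (fully open). A call has 1 to 20 rows; each row is the pose to reach, as a shift and turn from the pose commanded when the call began; what a row does not reach only later rows make up. A row lasts 1/12 s, in which the tool goes at most 41.7 mm and 7.16 degrees, less where a joint would pass 70% of its speed; a pose out of reach is approached as far as the arm can. A call with a gripper value outside its range is refused whole. The fingers move at their own pace and stop on an object; the grip force is fixed at half the most. Time passes only in rows, so rows that repeat a pose let the fingers close. It gives the time, the measured TCP pose, the force, the opening and the grip force at its end, in the units of the state.
- ctrl.get_obs(): the state, without advancing time (a new reading comes with each control period).
- ctrl.get_image(name): name is "scene" or "top" or "wrist"; returns a dict with "image" (480x640x3 uint8, red, green, blue), "fx", "fy", "cx", "cy" (pixels), "extrinsics" (4x4, takes a point from camera to world coordinates); the wrist camera has in their place "tool_from_camera" (4x4, takes a point from camera to tool coordinates, whose origin is the TCP and whose axes are the flange's). Camera axes: x right, y up, looking along -z (the intrinsics and any distortion apply to the point x, -y, -z); pixel columns grow to the right and rows downward; lengths in mm; the calibration is good to about 2 mm. A picture is of the moment at which its call begins: read the wrist's pose just before it. There is no depth.
- ctrl.close_job(): hands the job in; it is judged then, once.
The state is a dict: "t": time; "qpos": joint angles; "qvel": joint speeds; "joint_torque": joint torques, N m; "ee_pos": TCP position; "orientation": TCP orientation; "ft_force": force on the tool from outside, world axes, zero at the start; "moment": the same for the moment, N m; "width": finger opening in mm; "grasp_force": force on a finger pad.
Only numpy, scipy, OpenCV 4.12 (cv2) and the standard library are available. Lean on these libraries where they do the work, as an engineer would, in place of code of your own. Each camera call takes 0.05 s, during which the arm holds its last target. There are 200 camera calls.

## Working session

There is one attempt and no reset: what is moved stays moved. The work goes in short steps, Python scripts to look and compute and a tool call to move; the robot and the scene stay as the last step left them, time stands still between calls to the robot, and variables do not carry over. Pictures are saved under pics/ and viewed, at most 14 in all, crops included, and the job is handed in when it is done.

Besides the shell and the picture viewer there is one more tool, called after "Emit:" as name(argument=value, ...), one argument or row to a line, values as JSON. servo_tool: Moves the arm, as the interface text tells. Its arguments: {"type":"object","properties":{"increments":{"type":"array","items":{"type":"array","items":{"type":"number"}}}},"required":["increments"]}

```bash
mkdir -p pics
cat > h.py <<'E'
import numpy as np, cv2, pickle
from workcell import ctrl
from scipy.spatial.transform import Rotation as R
def grab(n,fn):
    o=ctrl.get_obs(); d=ctrl.get_image(n)
    if n=="wrist":
        T=np.eye(4);T[:3,:3]=R.from_rotvec(o["orientation"]).as_matrix();T[:3,3]=o["ee_pos"]
        d["extrinsics"]=T@np.array(d["tool_from_camera"])
    cv2.imwrite(f"pics/{fn}.png",d["image"][:,:,::-1]); pickle.dump(d,open(f"pics/{fn}.pkl","wb")); return d
def load(fn): return pickle.load(open(f"pics/{fn}.pkl","rb"))
def ray(d,u,v,z):
    E=np.array(d["extrinsics"]); k=np.array([(u-d["cx"])/d["fx"],-(v-d["cy"])/d["fy"],-1.])
    w=E[:3,:3]@k; c=E[:3,3]; return c+w*(z-c[2])/w[2]
def proj(d,p):
    E=np.array(d["extrinsics"]); q=E[:3,:3].T@(np.array(p,float)-E[:3,3])
    return np.array([d["cx"]+d["fx"]*q[0]/-q[2], d["cy"]-d["fy"]*q[1]/-q[2]])
E
python3 - <<'E'
from h import *
for n in("scene","top"):
    d=grab(n,n+"0"); print(n,[k for k in d],np.round(d["extrinsics"],2).tolist(),d["fx"],d["cx"],d["cy"])
o=ctrl.get_obs(); print(o)
E
```

```text
scene ['image', 'fx', 'fy', 'cx', 'cy', 'extrinsics'] [[0.29, -0.81, 0.52, 1331.18], [0.96, 0.24, -0.15, -235.51], [-0.01, 0.54, 0.84, 1363.04], [0.0, 0.0, 0.0, 1.0]] 524.8326073902101 330.4150369666352 240.91454140739597
top ['image', 'fx', 'fy', 'cx', 'cy', 'extrinsics'] [[-0.1, 0.97, -0.22, 185.31], [-1.0, -0.1, 0.02, 14.01], [-0.01, 0.22, 0.98, 1618.95], [0.0, 0.0, 0.0, 1.0]] 516.9155015316825 323.23061783932127 233.41687331085444
{'t': 0.1, 'qpos': array([-1.33699741e+00,  4.23728109e-01,  1.63062099e+00,  3.16725189e-05,
        1.08861098e+00, -1.90244598e-02]), 'qvel': array([-0.00081884, -0.0016691 , -0.00107568, -0.00084053, -0.00090875,
       -0.00076886]), 'joint_torque': array([-5.62761470e-04, -5.45611310e+01, -2.74324536e+01,  6.45053596e-02,
        1.87896041e-02, -2.79119575e-05]), 'ee_pos': array([ 156.2367189 , -604.62932186,  221.99919785]), 'orientation': array([-3.11517609e+00, -3.95882489e-01,  1.86329376e-04]), 'ft_force': array([0.23848972, 0.02343677, 0.10482454]), 'moment': array([-0.00711375,  0.01302405,  0.00265205]), 'grasp_force': 0.0, 'width': 87.83693010477221}
```

View pics/top0.png

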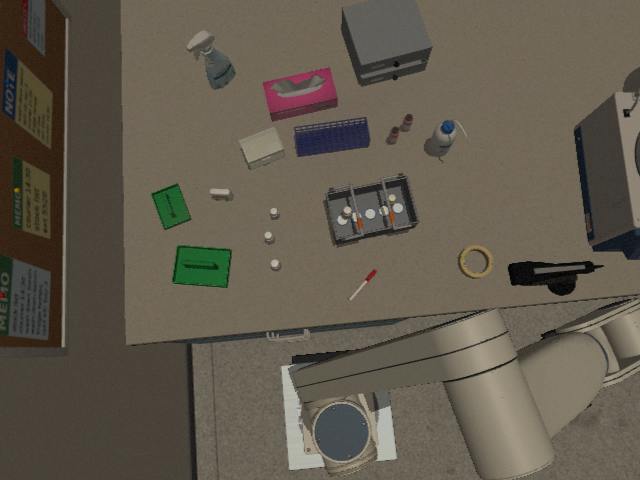

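View pics/scene0.png

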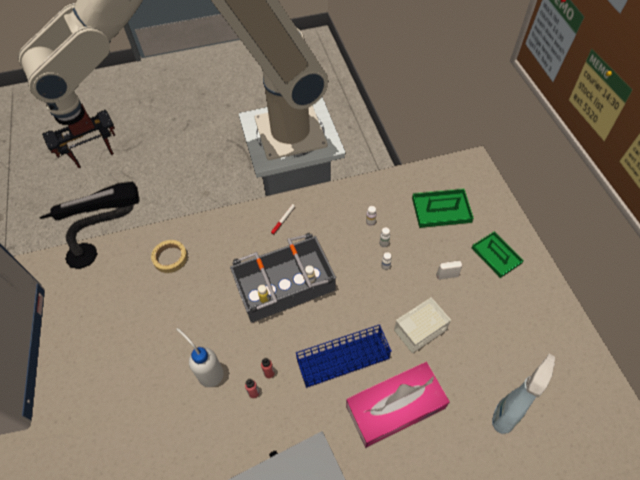

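The top view shows the tote at about (371,209) with two vials in it near (347,212) and (391,200), and worktop vials at (275,213), (268,237) and (275,265). There are two green trays, a larger one at (202,266) and a smaller one at (171,206). The scene view agrees.

Things that could be mistaken for the targets: the small green tray at (171,206), the red bottles at (395,135) and (407,122), and the timer at (220,193).

Run:
```python
from h import *
d=load("top0"); im=d["image"]; hsv=cv2.cvtColor(im,cv2.COLOR_RGB2HSV)
m=cv2.inRange(hsv,(50,120,60),(75,255,255))
for c in cv2.findContours(m,0,2)[0]:
    if cv2.contourArea(c)>100:
        b=cv2.boxPoints(cv2.minAreaRect(c)); P=np.array([ray(d,*p,26)[:2] for p in b]); print("green",P.mean(0).round(),np.linalg.norm(P-np.roll(P,1,0),axis=1).round(),P.round().tolist())
for n,p,z in[("v",(275,211),66),("v",(268,236),66),("v",(275,263),66),("mk",(363,285),6),("tape",(476,262),25),("timer",(220,192),60),("totec",(371,209),5)]: print(n,ray(d,*p,z).round())
for p in [(327,190),(408,175),(417,228),(336,243)]: print("corner",ray(d,*p,80).round())
s=load("scene0")
for n,p,z in[("v",(372,210),66),("v",(385,231),66),("v",(387,256),66),("timer",(450,265),62)]: print("scene",n,ray(s,*p,z).round())
a=cv2.resize(im[150:300,140:430],(800,414),interpolation=3); b=cv2.resize(s["image"][190:330,220:420],(260,182),interpolation=3)
cv2.imwrite("pics/z0.png",a[:,:,::-1])
```

```text
green [477. 378.] [173. 119. 176. 118.] [[433.0, 470.0], [551.0, 457.0], [520.0, 284.0], [403.0, 300.0]]
green [678. 466.] [120.  90. 121.  89.] [[723.0, 527.0], [748.0, 441.0], [633.0, 405.0], [609.0, 491.0]]
v [618. 131.  66.]
v [541. 159.  66.]
v [455. 144.  66.]
mk [ 369. -120.    6.]
tape [ 403. -476.   25.]
timer [699. 299.  60.]
totec [ 611. -174.    5.]
corner [665. -36.  80.]
corner [ 689. -293.   80.]
corner [ 517. -298.   80.]
corner [495. -47.  80.]
scene v [461. 148.  66.]
scene v [545. 160.  66.]
scene v [628. 136.  66.]
scene timer [706. 299.  62.]
```

View pics/z0.png

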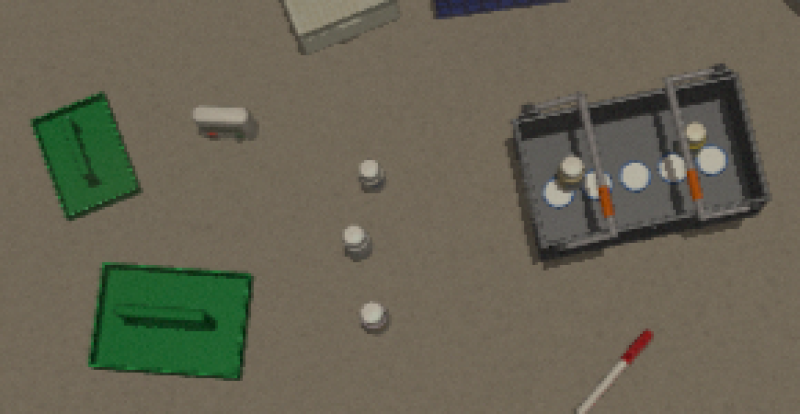

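The larger tray at (477,378) mm measures 118 x 174 mm, so it is the right one. All five vials are present. Next I move over the tote for a close view.

Emit:
servo_tool(
  increments=[
    [10,10,20,0,0,0,1],
    [10,10,20,0,0,0,1],
    [10,10,20,0,0,0,1],
    [10,10,20,0,0,0,1],
    [10,10,20,0,0,0,1],
    [10,10,20,0,0,0,1],
    [40,44,20,0,0,-9.5,1],
    [40,44,20,0,0,-9.5,1],
    [40,44,20,0,0,-9.5,1],
    [40,44,20,0,0,-9.5,1],
    [40,44,20,0,0,-9.5,1],
    [40,44,20,0,0,-9.5,1],
    [40,44,20,0,0,-9.5,1],
    [40,44,20,0,0,-9.5,1],
    [40,44,20,0,0,-9.5,1],
    [40,44,20,0,0,-9.5,1],
    [40,44,20,0,0,-9.5,1],
    [40,44,20,0,0,-9.5,1],
    [40,44,20,0,0,-9.5,1],
    [40,44,20,0,0,-9.5,1],
  ],
)

```text
t: 1.77
ee_pos: [555.9, -165.1, 422.2]
orientation: [3.139, 0.138, -0.002]
ft_force: [0.3, -0.9, 0.3]
width: 87.8
grasp_force: 0.0
```

Run:
```python
from h import *
d=grab("wrist","w1"); print(np.round(d["tool_from_camera"],2).tolist(),d["fx"],d["cx"],d["cy"],ctrl.get_obs()["ee_pos"])
print([proj(d,p).round() for p in[(592,-169,5),(618,131,66)]])
```

```text
[[-0.0, 0.95, 0.3, 84.44], [1.0, 0.0, 0.0, -0.04], [-0.0, 0.3, -0.95, -161.72], [0.0, 0.0, 0.0, 1.0]] 375.72014120222934 314.97267769605696 238.49373072414818 [ 555.66256316 -165.74973733  422.38544575]
[array([320., 154.]), array([ 94., 118.])]
```

View pics/w1.png

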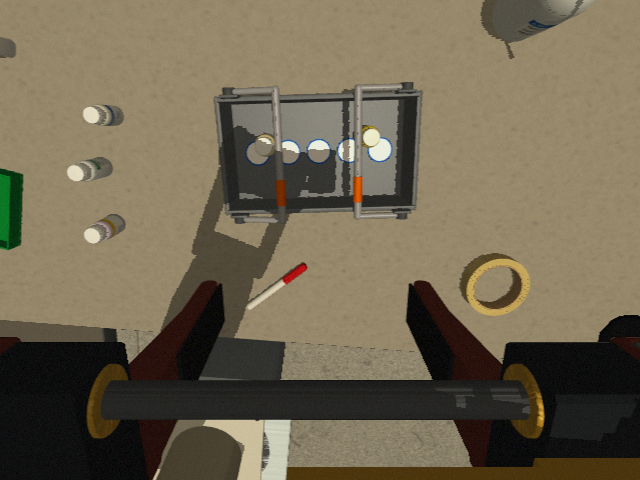

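The wrist view shows marks at about (257,152), (289,152), (318,151), (347,150) and (380,149), and sleeves at (281,193) and (358,189). The vials in the tote are amber at (264,146) and yellow at (371,135). On the worktop, vial 3 is at (96,115), vial 4 at (83,172) and vial 5 at (100,234).

```bash
cat >> h.py <<'E'
def meas(d,guess=None):
    hsv=cv2.cvtColor(d["image"],cv2.COLOR_RGB2HSV)
    m=cv2.inRange(hsv,(5,190,120),(16,255,255)); out=[]
    for c in cv2.findContours(m,0,2)[0]:
        if cv2.contourArea(c)>60:
            r=cv2.minAreaRect(c); out.append(r)
    return out
def planeray(d,u,v,n,p0):
    E=np.array(d["extrinsics"]); c=E[:3,3]; w=E[:3,:3]@np.array([(u-d["cx"])/d["fx"],-(v-d["cy"])/d["fy"],-1.])
    return c+w*(n@(p0-c))/(n@w)
E
python3 - <<'E'
from h import *
d=load("w1"); im=d["image"]; hsv=cv2.cvtColor(im,cv2.COLOR_RGB2HSV)
b=cv2.inRange(hsv,(100,90,60),(130,255,255)); b[:130]=0;b[170:]=0;b[:,:235]=0;b[:,400:]=0
for c in cv2.findContours(b,0,2)[0]:
    if len(c)>5: print("blue",cv2.boundingRect(c))
for p in[(257,152),(289,152),(318,151),(347,150),(380,149)]: print(ray(d,*p,5).round(1))
for r in meas(d): print("or",r)
for p in[(217,98),(421,91),(415,215),(228,222)]: print("corner",ray(d,*p,80).round())
a=cv2.resize(im[80:230,200:440],(800,500),interpolation=2); cv2.imwrite("pics/z1.png",a[:,:,::-1])
E
```

```text
blue (283, 150, 18, 15)
blue (245, 141, 25, 25)
blue (282, 140, 18, 9)
blue (306, 139, 25, 25)
blue (337, 138, 17, 25)
blue (368, 137, 24, 25)
[587.  -74.7   5. ]
[ 591.2 -122.7    5. ]
[ 596.5 -166.1    5. ]
[ 601.8 -209.4    5. ]
[ 607.6 -258.6    5. ]
or ((357.5, 189.0), (24.0, 7.0), 90.0)
corner [656. -33.  80.]
corner [ 686. -287.   80.]
corner [ 528. -306.   80.]
corner [495. -49.  80.]
```

View pics/z1.png

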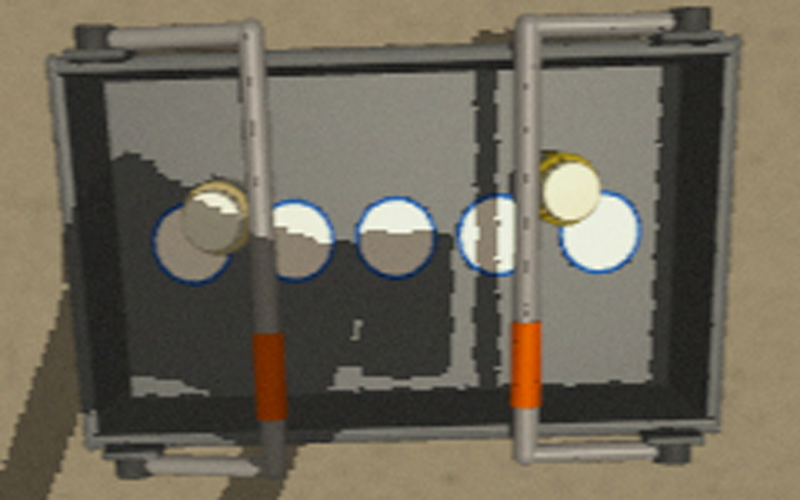

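Run:
```python
from h import *
d=load("w1")
m=[ray(d,*p,5) for p in[(257.5,153.5),(318.5,151.5),(380,149.5)]]
ty=(m[0]-m[2]);L=np.linalg.norm(ty);ty/=L;c=sum(m)/3;tx=np.array([ty[1],-ty[0],0])
print("c",c.round(1),"L(184)",L.round(1),"yaw",np.degrees(np.arctan2(-ty[0],ty[1])).round(2))
def tf(p): q=p-c; return np.array([q@tx,q@ty,p[2]]).round(1)
for n,p in[("left",(281,192.8)),("right",(357.7,189))]:
    P=planeray(d,*p,tx,c-44*tx); t=tf(P); s=1 if n=="left" else -1
    r=np.array([110-s*t[1],t[2]-86]); print(n,P.round(1),t,"rad",np.linalg.norm(r).round(1),"ang",np.arctan2(r[1],r[0]).round(2))
for n,p,z in[("v1",(263.9,146.6),65),("v2",(371.3,137.6),70)]: P=ray(d,*p,z); print(n,P.round(1),tf(P))
for n,p,z in[("v3",(93,115),62),("v4",(77,172),73),("v5",(93,235),70)]: P=ray(d,*p,z); print(n,P.round(1))
np.save("tote.npy",np.array([c,tx,ty]))
for s,n in((1,"L"),(-1,"R")):
  for a in (0,3.14): print(n,a,(c-44*tx+s*ty*(110-60*np.cos(a))).round(1))
```

```text
c [ 595.8 -167.1    5. ] L(184) 184.5 yaw 6.85
left [ 546.  -121.4   97.1] [-44.   51.3  97.1] rad 59.7 ang 0.19
right [ 558.1 -222.    87. ] [-44. -50.  87.] rad 60.0 ang 0.02
v1 [600.4 -92.3  65. ] [13.5 73.7 65. ]
v2 [ 624.8 -233.8   70. ] [ 20.8 -69.7  70. ]
v3 [621.  134.6  62. ]
v4 [545.6 156.5  73. ]
v5 [456.4 144.7  70. ]
L 0 [ 546.2 -122.7    5. ]
L 3.14 [531.9  -3.5   5. ]
R 0 [ 558.1 -222.     5. ]
R 3.14 [ 572.4 -341.1    5. ]
```

Emit:
servo_tool(
  increments=[
    [0.2,-5.7,-15,0,0,1.8,0.14],
    [0.2,-5.7,-15,0,0,1.8,0.14],
    [0.2,-5.7,-15,0,0,1.8,0.14],
    [0.2,-5.7,-15,0,0,1.8,0.14],
    [0.2,-5.7,-18,0,0,1.8,0.14],
    [0.2,-5.7,-21,0,0,1.8,0.14],
    [0.2,-5.7,-24,0,0,1.8,0.14],
    [0.2,-5.7,-27,0,0,1.8,0.14],
    [0.2,-5.7,-30,0,0,1.8,0.14],
    [0.2,-5.7,-33,0,0,1.8,0.14],
    [0.2,-5.7,-35.5,0,0,1.8,0.14],
    [0.2,-5.7,-35.5,0,0,1.8,0.14],
    [0.2,-5.7,-35.5,0,0,1.8,-1],
    [0.2,-5.7,-35.5,0,0,1.8,-1],
    [0.2,-5.7,-35.5,0,0,1.8,-1],
    [0.2,-5.7,-35.5,0,0,1.8,-1],
    [0.2,-5.7,-35.5,0,0,1.8,-1],
    [0.2,-5.7,-35.5,0,0,1.8,-1],
  ],
)

```text
t: 3.32
ee_pos: [558.8, -222.2, 68.7]
orientation: [3.136, 0.186, 0.002]
ft_force: [-0.7, 9.4, 1.3]
width: 13.5
grasp_force: 5.3
```

Emit:
servo_tool(
  increments=[
    [0,0,0,0,0,0,-1],
    [0.01,-0.09,1.04,0,0,0,-1],
    [0.04,-0.36,2.05,0,0,0,-1],
    [0.1,-0.79,3.0,0,0,0,-1],
    [0.17,-1.39,3.86,0,0,0,-1],
    [0.25,-2.13,4.6,0,0,0,-1],
    [0.36,-2.98,5.2,0,0,0,-1],
    [0.47,-3.92,5.64,0,0,0,-1],
    [0.59,-4.93,5.91,0,0,0,-1],
    [0.71,-5.96,6.0,0,0,0,-1],
    [0.84,-6.99,5.91,0,0,0,-1],
    [0.96,-7.99,5.64,0,0,0,-1],
    [1.07,-8.94,5.2,0,0,0,-1],
    [1.17,-9.79,4.6,0,0,0,-1],
    [1.26,-10.53,3.86,0,0,0,-1],
    [1.33,-11.12,3.0,0,0,0,-1],
    [1.39,-11.56,2.05,0,0,0,-1],
    [1.42,-11.83,1.04,0,0,0,-1],
    [1.43,-11.92,0.1,0,0,0,-1],
    [1.43,-11.92,0.0,0,0,0,-1],
  ],
)

```text
t: 4.98
ee_pos: [572.4, -340.7, 66.8]
orientation: [-3.134, -0.185, 0.002]
ft_force: [-3.5, 8.1, 14.1]
width: 11.8
grasp_force: 30.0
```

Emit:
servo_tool(
  increments=[
    [0,0,0,0,0,0,0.1],
    [0,0,0,0,0,0,0.1],
    [0,0,0,0,0,0,0.1],
    [0,0,4,0,0,0,0.14],
    [0,0,8,0,0,0,0.14],
    [-2.7,22,8,0,0,0,0.14],
    [-2.7,22,8,0,0,0,0.14],
    [-2.7,22,8,0,0,0,0.14],
    [-2.7,22,8,0,0,0,0.14],
    [-2.7,22,8,0,0,0,0.14],
    [-2.7,22,8,0,0,0,0.14],
    [-2.7,22,4,0,0,0,0.14],
    [-2.7,22,1,0,0,0,0.14],
    [-2.7,22,1,0,0,0,0.14],
    [-2.7,22,1,0,0,0,-1],
    [-2.7,22,1,0,0,0,-1],
    [-2.7,22,1,0,0,0,-1],
    [-2.7,22,1,0,0,0,-1],
    [-2.7,22,1,0,0,0,-1],
    [-2.7,22,1,0,0,0,-1],
  ],
)

```text
t: 6.65
ee_pos: [546.2, -121.6, 78.7]
orientation: [3.136, 0.185, 0.003]
ft_force: [1.2, 4.0, -1.6]
width: 13.7
grasp_force: 2.9
```

Emit:
servo_tool(
  increments=[
    [0,0,0,0,0,0,-1],
    [-0.03,0.25,0.92,0,0,0,-1],
    [-0.08,0.7,1.87,0,0,0,-1],
    [-0.15,1.29,2.72,0,0,0,-1],
    [-0.24,2.03,3.46,0,0,0,-1],
    [-0.34,2.87,4.06,0,0,0,-1],
    [-0.46,3.81,4.5,0,0,0,-1],
    [-0.58,4.82,4.77,0,0,0,-1],
    [-0.7,5.85,4.87,0,0,0,-1],
    [-0.82,6.88,4.77,0,0,0,-1],
    [-0.94,7.88,4.5,0,0,0,-1],
    [-1.06,8.83,4.06,0,0,0,-1],
    [-1.16,9.68,3.46,0,0,0,-1],
    [-1.25,10.42,2.72,0,0,0,-1],
    [-1.32,11.01,1.87,0,0,0,-1],
    [-1.37,11.45,0.92,0,0,0,-1],
    [-1.4,11.72,-0.09,0,0,0,-1],
    [-1.41,11.81,-0.95,0,0,0,-1],
    [-1.41,11.81,-1.1,0,0,0,-1],
    [-1.41,11.81,-1.1,0,0,0,-1],
  ],
)

```text
t: 8.32
ee_pos: [532.7, -2.9, 67.0]
orientation: [-3.136, -0.186, -0.003]
ft_force: [3.8, -1.4, 5.3]
width: 11.3
grasp_force: 30.0
```

Emit:
servo_tool(
  increments=[
    [0,0,0,0,0,0,-0.3],
    [0,0,0,0,0,0,-0.3],
    [0,0,0,0,0,0,-0.3],
    [0,0,4,0,0,0,-0.3],
    [0,0,8,0,0,0,-0.3],
    [0,0,11,0,0,0,0.14],
    [6.9,-8.9,13,0,0,90,0.14],
    [6.9,-8.9,13,0,0,90,0.14],
    [6.9,-8.9,13,0,0,90,0.14],
    [6.9,-8.9,13,0,0,90,0.14],
    [6.9,-8.9,13,0,0,90,0.14],
    [6.9,-8.9,13,0,0,90,0.14],
    [6.9,-8.9,13,0,0,90,0.14],
    [6.9,-8.9,13,0,0,90,0.14],
    [6.9,-8.9,13,0,0,90,0.14],
    [6.9,-8.9,13,0,0,90,0.14],
    [6.9,-8.9,13,0,0,90,0.14],
    [6.9,-8.9,13,0,0,90,0.14],
    [6.9,-8.9,13,0,0,90,0.14],
    [6.9,-8.9,13,0,0,90,0.14],
  ],
)

```text
t: 9.98
ee_pos: [599.5, -91.8, 195.7]
orientation: [-2.082, -2.35, 0.002]
ft_force: [0.1, 0.2, 0.8]
width: 50.2
grasp_force: 0.0
```

Run:
```python
from h import *
d=grab("wrist","w2"); t=grab("top","top2"); o=ctrl.get_obs(); print(o["ee_pos"],o["orientation"],o["qpos"].round(2))
print([proj(d,p).round() for p in[(600.4,-92.3,65),(545,157,73),(456,145,70),(621,134,62)]])
a=np.hstack([cv2.resize(d["image"],(440,330)),cv2.resize(t["image"][150:290,250:435],(360,272))[:272] if 0 else cv2.resize(t["image"][150:270,300:430],(358,330),interpolation=2)]); cv2.imwrite("pics/z2.png",a[:,:,::-1])
```

```text
[599.82700258 -91.90982141 195.9968146 ] [-2.08804554e+00 -2.34510865e+00  1.24035901e-03] [-0.17  0.43  1.69  0.    1.02 -0.29]
[array([314., 229.]), array([ 271., -185.]), array([ 121., -178.]), array([ 389., -107.])]
```

View pics/z2.png

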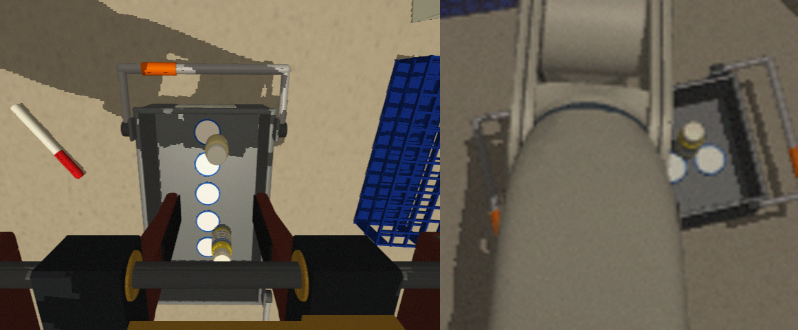

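Emit:
servo_tool(
  increments=[
    [0,0,-4,0,0,0,0.14],
    [0,0,-8,0,0,0,0.14],
    [0,0,-12,0,0,0,0.14],
    [0,0,-15,0,0,0,0.14],
    [0,0,-17.5,0,0,0,0.14],
    [0,0,-17.5,0,0,0,0.14],
    [0,0,-17.5,0,0,0,-1],
    [0,0,-17.5,0,0,0,-1],
    [0,0,-17.5,0,0,0,-1],
    [0,0,-17.5,0,0,0,-1],
    [0,0,-17.5,0,0,0,-1],
    [0,0,-17.5,0,0,0,-1],
    [0,0,-16,0,0,0,-1],
    [-0.8,0.8,-16,0,0,0,-1],
    [-1.6,1.6,-16,0,0,0,-1],
    [-1.6,1.6,-16,0,0,0,-1],
    [-1.6,1.6,-16.8,0,0,0,-1],
    [-1.6,1.6,-17.5,0,0,0,-1],
    [-1.6,1.6,-17.5,0,0,0,-1],
  ],
)

```text
t: 11.67
ee_pos: [584.6, -76.1, 21.0]
orientation: [-2.086, -2.349, 0.0]
ft_force: [-2.3, 1.4, 5.6]
width: 29.7
grasp_force: 30.0
```

Emit:
servo_tool(
  increments=[
    [0,0,0,0,0,0,0.14],
    [0,0,0,0,0,0,0.14],
    [0,0,0,0,0,0,0.14],
    [0,0,4,0,0,0,0.14],
    [0,0,8,0,0,0,0.14],
    [1,-4,9,0,0,0,0.14],
    [2,-8,9,0,0,0,0.14],
    [3,-12,9,0,0,0,0.14],
    [4,-15.8,9,0,0,0,0.14],
    [4,-15.8,9,0,0,0,0.14],
    [4,-15.8,6,0,0,0,0.14],
    [4,-15.8,3,0,0,0,0.14],
    [4,-15.8,0,0,0,0,0.14],
    [4,-15.8,0,0,0,0,0.14],
    [4,-15.8,0,0,0,0,-1],
    [4,-15.8,0,0,0,0,-1],
    [4,-15.8,0,0,0,0,-1],
    [4,-15.8,0,0,0,0,-1],
    [4,-15.8,0,0,0,0,-1],
    [4,-15.8,0,0,0,0,-1],
  ],
)

```text
t: 13.33
ee_pos: [625.9, -234.6, 23.9]
orientation: [2.084, 2.347, 0.002]
ft_force: [-0.5, 0.6, 6.0]
width: 28.8
grasp_force: 30.0
```

Emit:
servo_tool(
  increments=[
    [0,0,1.3,0,0,0,-1],
    [-0.9,-1.2,1.3,0,0,0,-1],
    [-1.8,-2.4,1.3,0,0,0,-1],
    [-1.8,-2.4,1.3,0,0,0,-1],
    [-1.8,-2.4,0.5,0,0,0,-1],
    [-1.8,-2.4,0,0,0,0,-1],
    [-1.8,-2.4,0,0,0,0,-1],
    [-1.8,-2.4,0,0,0,0,0.14],
    [-1.8,-2.4,0,0,0,0,0.14],
    [-1.8,-2.4,0,0,0,0,0.14],
    [-1.8,-2.4,4,0,0,0,0.14],
    [-1.8,-2.4,8,0,0,0,0.14],
    [-1.8,-2.4,12,0,0,0,0.14],
    [-8.5,34.4,18,0,0,0,0.14],
    [-8.5,34.4,18,0,0,0,0.14],
    [-8.5,34.4,18,0,0,0,0.14],
    [-8.5,34.4,18,0,0,0,0.14],
    [-8.5,34.4,18,0,0,0,0.14],
    [-8.5,34.4,18,0,0,0,0.14],
    [-8.5,34.4,18,0,0,0,0.14],
  ],
)

```text
t: 15.0
ee_pos: [554.0, 27.1, 187.7]
orientation: [-2.086, -2.349, 0.0]
ft_force: [0.5, 0.0, 0.6]
width: 50.0
grasp_force: 0.0
```

Emit:
servo_tool(
  increments=[
    [0,0,0,0,0,0,0.14],
    [0,0,0,0,0,0,0.14],
    [0,0,0,0,0,0,0.14],
    [0,0,0,0,0,0,0.14],
  ],
)

```text
t: 15.33
ee_pos: [555.0, 24.2, 187.4]
orientation: [-2.087, -2.348, 0.001]
ft_force: [-0.1, -0.1, 0.1]
width: 49.8
grasp_force: 0.0
```

Run:
```python
from h import *
d=grab("wrist","w3"); t=grab("top","top3"); o=ctrl.get_obs(); print(o["ee_pos"],o["orientation"],o["qpos"].round(2))
print([proj(d,p).round() for p in[(621,134,62),(545,157,73),(456,145,70)]])
a=np.hstack([cv2.resize(d["image"],(440,330)),cv2.resize(t["image"][150:270,300:430],(358,330),interpolation=2)]); cv2.imwrite("pics/z3.png",a[:,:,::-1])
```

```text
[555.04630541  23.79103079 187.40138957] [-2.08806688e+00 -2.34667753e+00  8.15568709e-04] [ 0.02  0.37  1.81 -0.    0.96 -0.09]
[array([422.,  93.]), array([321.,  41.]), array([187.,  44.])]
```

View pics/z3.png

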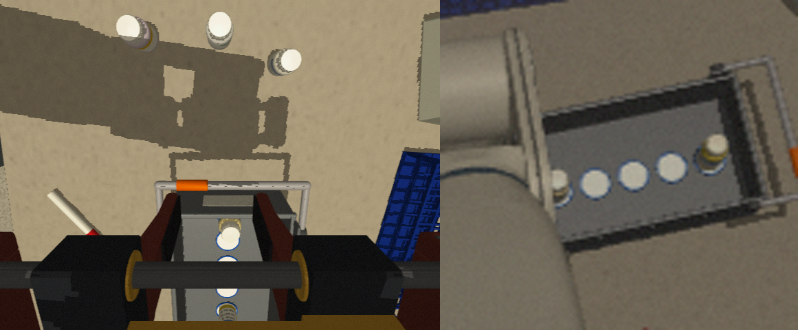

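Both bails are out, and v1 and v2 stand on the end marks. The v3, v4 and v5 caps are near full-size pixels (423,88), (320,35) and (185,38).

Run:
```python
from h import *
d=load("w3"); im=d["image"]; hsv=cv2.cvtColor(im,cv2.COLOR_RGB2HSV)
m=cv2.inRange(hsv,(0,0,225),(180,40,255)); m[130:]=0
for c in cv2.findContours(m,0,2)[0]:
    if cv2.contourArea(c)>300:
        (u,v),r=cv2.minEnclosingCircle(c)
        z=62 if u>380 else 73 if u>250 else 70
        P=ray(d,u,v,z); print(round(u),round(v),round(r),P.round(1), "diam",(np.linalg.norm(ray(d,u+r,v,z)-P)*2).round(1))
c,tx,ty=np.load("tote.npy")
for k in(1,2,3,4,5): print("mark",k,(c+(k-3)*46*ty).round(1), "cap px", proj(d,c+(k-3)*46*ty).round())
t=load("top3")
# v2 cap in top view crop (714,145)
print("v2 cap",ray(t,300+(714-440)*130/358,150+143*120/330,70).round(1)); print("v1 w3",ray(d,228*1.4545,237*1.4545,65).round(1))
```

```text
424 87 16 [621.  138.1  62. ] diam 22.3
187 38 18 [456.2 148.3  70. ] diam 24.3
320 35 18 [543.7 160.3  73. ] diam 23.5
mark 1 [ 606.8 -258.4    5. ] cap px [329. 452.]
mark 2 [ 601.3 -212.7    5. ] cap px [330. 420.]
mark 3 [ 595.8 -167.1    5. ] cap px [330. 386.]
mark 4 [ 590.3 -121.4    5. ] cap px [330. 350.]
mark 5 [584.9 -75.7   5. ] cap px [331. 311.]
v2 cap [ 607.4 -256.8   70. ]
v1 w3 [583.2 -76.7  65. ]
```

Emit:
servo_tool(
  increments=[
    [3,4,-5,0,0,0,0.14],
    [5,8,-5,0,0,0,0.14],
    [6.6,11.4,-5,0,0,0,0.14],
    [6.6,11.4,-5,0,0,0,0.14],
    [6.6,11.4,-9,0,0,0,0.14],
    [6.6,11.4,-13,0,0,0,0.14],
    [6.6,11.4,-17,0,0,0,0.14],
    [6.6,11.4,-17,0,0,0,0.14],
    [6.6,11.4,-17,0,0,0,-1],
    [6.6,11.4,-17,0,0,0,-1],
    [6.6,11.4,-17,0,0,0,-1],
    [6.6,11.4,-17,0,0,0,-1],
    [6.6,11.4,-17,0,0,0,-1],
    [6.6,11.4,-17,0,0,0,-1],
    [6.6,11.4,-13,0,0,0,-1],
    [6.6,11.4,-9,0,0,0,-1],
    [6.6,11.4,-5,0,0,0,-1],
    [6.6,11.4,-3,0,0,0,-1],
  ],
)

```text
t: 16.93
ee_pos: [623.4, 139.6, 164.5]
orientation: [2.083, 2.345, 0.01]
ft_force: [0.5, 0.4, 0.1]
width: 27.5
grasp_force: 30.0
```

Run:
```python
from h import *
d=grab("wrist","w4"); o=ctrl.get_obs(); print(o["ee_pos"],o["width"],o["grasp_force"])
```

```text
[625.08982546 139.97702463 167.22546004] 27.664486598489233 29.998485445976257
```

View pics/w4.png

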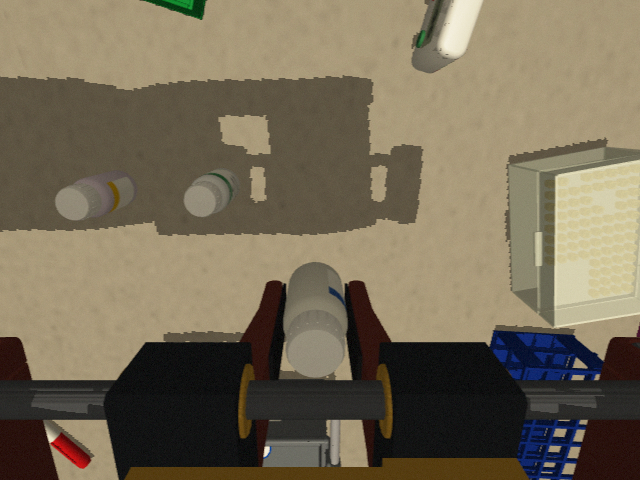

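Vial 3, with the blue band, is held upright at (315,320). Vials 4 and 5 are undisturbed at (210,192) and (95,195).

Emit:
servo_tool(
  increments=[
    [0,-4,0,0,0,0,-1],
    [-0.5,-8,0,0,0,0,-1],
    [-1,-12,0,0,0,0,-1],
    [-1.7,-16,0,0,0,0,-1],
    [-2.4,-20,0,0,0,0,-1],
    [-3,-24,0,0,0,0,-1],
    [-3.3,-26,0,0,0,0,-1],
    [-3.3,-26,0,0,0,0,-1],
    [-3.3,-26,0,0,0,0,-1],
    [-3.3,-26,0,0,0,0,-1],
    [-3.3,-26,0,0,0,0,-1],
  ],
)

```text
t: 17.9
ee_pos: [588.2, -119.5, 158.1]
orientation: [2.084, 2.35, 0.001]
ft_force: [0.1, -0.3, -0.3]
width: 27.9
grasp_force: 30.0
```

Run:
```python
from h import *
d=grab("wrist","w5"); o=ctrl.get_obs(); print(o["ee_pos"])
hsv=cv2.cvtColor(d["image"],cv2.COLOR_RGB2HSV)
for nm,dd in(("w5",d),("w4",load("w4"))):
    hsv=cv2.cvtColor(dd["image"],cv2.COLOR_RGB2HSV); m=cv2.inRange(hsv,(0,0,80),(180,60,255)); 
    print(nm,[ (int(m[r,240:400].sum()/255)) for r in range(330,382,4)])
e=o["ee_pos"]; print(proj(d,e+np.array([0,0,44])).round(), proj(d,e+np.array([0.35,-2.98,44])).round())
cv2.imwrite("pics/z5.png",cv2.resize(d["image"][230:400,220:410],(570,510))[:,:,::-1])
```

```text
[ 588.2037044  -119.4649455   158.04008316]
w5 [71, 63, 63, 63, 65, 65, 67, 67, 69, 70, 71, 70, 40]
w4 [63, 61, 59, 59, 60, 58, 57, 55, 53, 46, 39, 27, 0]
[310. 358.] [310. 365.]
```

View pics/z5.png

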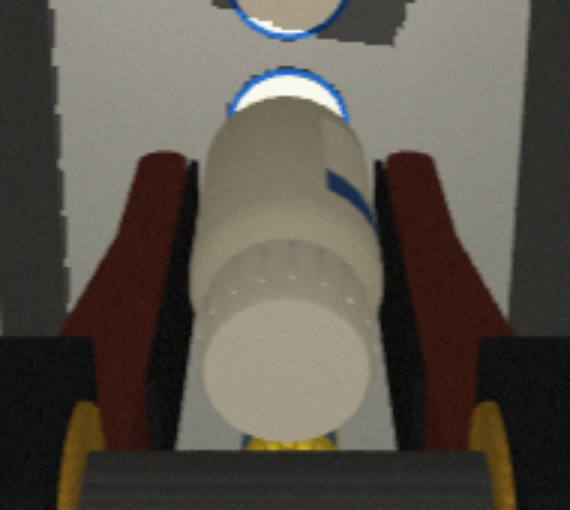

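Run:
```python
from h import *
d=load("w5"); c,tx,ty=np.load("tote.npy")
for k in(1,2,3,4,5): print(k,proj(d,c+(k-3)*46*ty).round())
```

```text
1 [315. 359.]
2 [315. 318.]
3 [315. 272.]
4 [315. 223.]
5 [315. 169.]
```

View pics/w5.png

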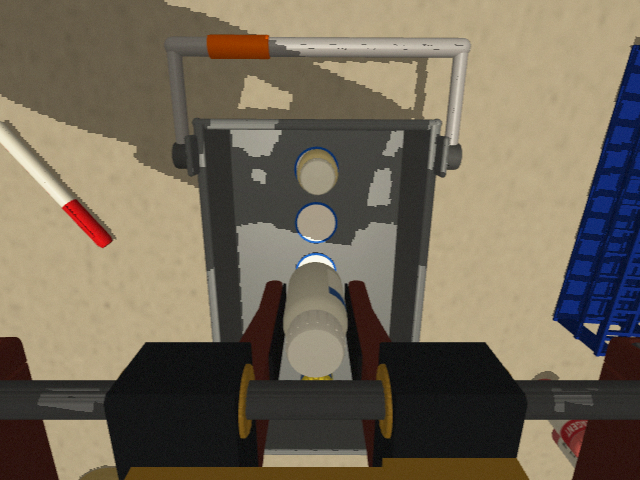

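The full view shows v1 on mark 5 and mark 4 free at (316,223), both matching the predictions. I place v3 on mark 4.

Emit:
servo_tool(
  increments=[
    [0.1,-0.2,-4,0,0,0,-1],
    [0.1,-0.2,-8,0,0,0,-1],
    [0.1,-0.2,-11,0,0,0,-1],
    [0.1,-0.2,-12.8,0,0,0,-1],
    [0.1,-0.2,-13.4,0,0,0,-1],
    [0.1,-0.2,-13.4,0,0,0,-1],
    [0.1,-0.2,-13.4,0,0,0,0.14],
    [0.1,-0.2,-13.4,0,0,0,0.14],
    [0.1,-0.2,-13.4,0,0,0,0.14],
    [0.1,-0.2,-9,0,0,0,0.14],
    [0.1,-0.2,-5,0,0,0,0.14],
    [0,2,-2,0,0,0,0.14],
    [-0.5,6,-1,0,0,0,0.14],
    [-1,10,-1,0,0,0,0.14],
    [-2,14,-1,0,0,0,0.14],
    [-2.5,18,-1,0,0,0,0.14],
    [-3.2,22,-1,0,0,0,0.14],
    [-3.9,25,-1,0,0,0,0.14],
    [-4.5,27.9,-1,0,0,0,0.14],
    [-4.5,27.9,-1,0,0,0,0.14],
  ],
)

```text
t: 19.62
ee_pos: [542.0, 162.7, 148.3]
orientation: [-2.081, -2.353, -0.002]
ft_force: [-0.8, -0.1, -0.3]
width: 50.1
grasp_force: 0.0
```

Emit:
servo_tool(
  increments=[
    [0,0,-4,0,0,0,0.14],
    [0,0,-8,0,0,0,0.14],
    [0,0,-12,0,0,0,0.14],
    [0,0,-12.6,0,0,0,0.14],
    [0,0,-12.6,0,0,0,0.14],
    [0,0,-12.6,0,0,0,0.14],
  ],
)

```text
t: 20.12
ee_pos: [543.7, 158.0, 22.9]
orientation: [2.086, 2.348, 0.001]
ft_force: [-0.5, -0.8, 0.7]
width: 50.0
grasp_force: 0.0
```

Emit:
servo_tool(
  increments=[
    [0,0,0,0,0,0,-1],
    [0,0,0,0,0,0,-1],
    [0,0,0,0,0,0,-1],
    [0,0,0,0,0,0,-1],
    [0,0,0,0,0,0,-1],
    [0,0,4,0,0,0,-1],
    [0,0,8,0,0,0,-1],
    [0,0,12,0,0,0,-1],
    [0.5,-4,12,0,0,0,-1],
    [1.1,-8,12,0,0,0,-1],
    [1.7,-12,12,0,0,0,-1],
    [2.4,-16,12,0,0,0,-1],
    [3,-20,12,0,0,0,-1],
    [3.7,-24,12,0,0,0,-1],
    [4.3,-28,12,0,0,0,-1],
    [4.8,-31,12,0,0,0,-1],
    [5.1,-32.6,12,0,0,0,-1],
    [5.1,-32.6,12,0,0,0,-1],
    [5.1,-32.6,12,0,0,0,-1],
    [5.1,-32.6,12,0,0,0,-1],
  ],
)

```text
t: 21.78
ee_pos: [593.5, -166.6, 141.9]
orientation: [-2.085, -2.349, -0.0]
ft_force: [-0.3, 0.7, -0.9]
width: 28.7
grasp_force: 30.0
```

Run:
```python
from h import *
d=grab("wrist","w6"); o=ctrl.get_obs(); print(o["ee_pos"],o["width"])
e=o["ee_pos"]; print(proj(d,e+np.array([0,0,50])).round())
c,tx,ty=np.load("tote.npy")
for k in(3,4,5): print(k,proj(d,c+(k-3)*46*ty).round())
cv2.imwrite("pics/z6.png",cv2.resize(d["image"][100:400,200:430],(460,600))[:,:,::-1])
```

```text
[ 593.57575853 -166.27247672  141.86496027] 29.393269770727905
[310. 368.]
3 [316. 227.]
4 [316. 170.]
5 [315. 109.]
```

View pics/z6.png

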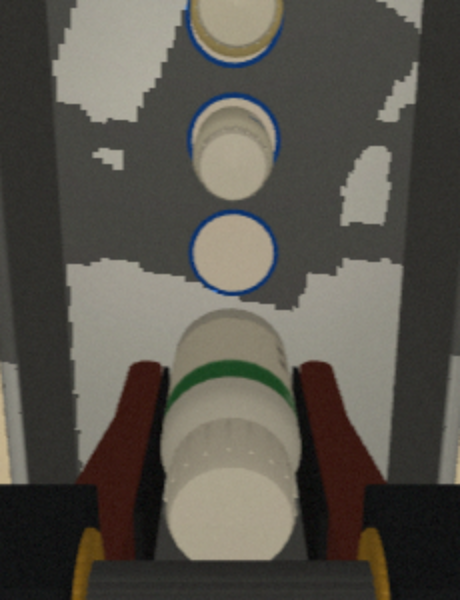

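v3 stands on mark 4. v4, with the green band, is held over mark 3, which is free at crop (233,252).

Emit:
servo_tool(
  increments=[
    [0.1,-0.25,-4,0,0,0,-1],
    [0.1,-0.25,-8,0,0,0,-1],
    [0.1,-0.25,-10.7,0,0,0,-1],
    [0.1,-0.25,-11.3,0,0,0,-1],
    [0.1,-0.25,-11.3,0,0,0,-1],
    [0.1,-0.25,-11.3,0,0,0,0.14],
    [0.1,-0.25,-11.3,0,0,0,0.14],
    [0.1,-0.25,-11.3,0,0,0,0.14],
    [0.1,-0.25,-7.5,0,0,0,0.14],
    [0.1,-0.25,-3.5,0,0,0,0.14],
    [0,1,0,0,0,0,0.14],
    [-1.5,4.5,0,0,0,0,0.14],
    [-3,8,0,0,0,0,0.14],
    [-4.5,11.5,0,0,0,0,0.14],
    [-6,15,0,0,0,0,0.14],
    [-7.5,18.5,0,0,0,0,0.14],
    [-9,22,0,0,0,0,0.14],
    [-10.5,25.5,0,0,0,0,0.14],
    [-12.2,28.8,0,0,0,0,0.14],
    [-13.7,31.3,0,0,0,0,0.14],
  ],
)

```text
t: 23.5
ee_pos: [455.9, 147.4, 142.5]
orientation: [2.085, 2.35, 0.002]
ft_force: [0.6, 0.7, -0.1]
width: 49.9
grasp_force: 0.0
```

Emit:
servo_tool(
  increments=[
    [0,0,-2,0,0,0,0.14],
    [0,0,-4,0,0,0,0.14],
    [0,0,-8,0,0,0,0.14],
    [0,0,-12,0,0,0,0.14],
    [0,0,-12,0,0,0,0.14],
    [0,0,-12,0,0,0,0.14],
  ],
)

```text
t: 24.0
ee_pos: [455.1, 144.7, 20.6]
orientation: [-2.084, -2.347, 0.007]
ft_force: [-0.0, 0.1, 0.7]
width: 50.2
grasp_force: 0.0
```

Emit:
servo_tool(
  increments=[
    [0,0,0,0,0,0,-1],
    [0,0,0,0,0,0,-1],
    [0,0,0,0,0,0,-1],
    [0,0,0,0,0,0,-1],
    [0,0,0,0,0,0,-1],
    [0,0,4,0,0,0,-1],
    [0,0,8,0,0,0,-1],
    [0,0,12,0,0,0,-1],
    [1.5,-3.5,12.5,0,0,0,-1],
    [3,-7,12.5,0,0,0,-1],
    [4.5,-10.5,12.5,0,0,0,-1],
    [6,-14,12.5,0,0,0,-1],
    [7.5,-17.5,12.5,0,0,0,-1],
    [9,-21,12.5,0,0,0,-1],
    [10.5,-24.5,12.5,0,0,0,-1],
    [12,-28,12.5,0,0,0,-1],
    [13.4,-31.8,12.5,0,0,0,-1],
    [14.2,-34.5,12.5,0,0,0,-1],
    [14.5,-35.9,12.5,0,0,0,-1],
    [14.5,-35.9,12.5,0,0,0,-1],
  ],
)

```text
t: 25.67
ee_pos: [602.6, -216.9, 148.2]
orientation: [2.088, 2.344, 0.001]
ft_force: [0.2, 0.6, 0.2]
width: 30.0
grasp_force: 30.0
```

Emit:
servo_tool(
  increments=[
    [0,0,0,0,0,0,-1],
    [0,0,0,0,0,0,-1],
    [0,0,0,0,0,0,-1],
  ],
)

```text
t: 25.92
ee_pos: [601.5, -212.3, 147.2]
orientation: [-2.084, -2.35, -0.0]
ft_force: [-0.2, 0.3, -0.8]
width: 29.9
grasp_force: 30.0
```

Run:
```python
from h import *
d=grab("wrist","w7"); o=ctrl.get_obs(); e=o["ee_pos"]; print(e,o["width"]); c,tx,ty=np.load("tote.npy")
print("held cap pred",proj(d,e+np.array([0,0,49])).round())
hsv=cv2.cvtColor(d["image"],cv2.COLOR_RGB2HSV)
for k,h in((5,60),(4,62),(3,73)):
    p=c+(k-3)*46*ty; print(k,"mark",proj(d,p).round(),"cap pred",proj(d,p+[0,0,h]).round(1))
b=cv2.inRange(hsv,(100,90,60),(130,255,255)); b[:,:270]=0; b[:,360:]=0; b[300:]=0
for q in cv2.findContours(b,0,2)[0]:
    if len(q)>8: print("blue",cv2.boundingRect(q))
cv2.imwrite("pics/z7.png",cv2.resize(d["image"][70:370,230:400],(453,800))[:600] [:,:,::-1]) if 0 else cv2.imwrite("pics/z7.png",cv2.resize(d["image"][60:390,220:410],None,fx=1.8,fy=1.8)[:,:,::-1])
```

```text
[ 601.63639998 -212.34200471  147.14669764] 29.9391587895715
held cap pred [311. 367.]
5 mark [312.  42.] cap pred [311.6  20.7]
4 mark [312. 108.] cap pred [311.7 105.3]
3 mark [312. 169.] cap pred [311.8 183.8]
blue (291, 203, 45, 43)
blue (290, 145, 47, 32)
blue (289, 82, 49, 52)
blue (288, 31, 51, 38)
```

View pics/z7.png

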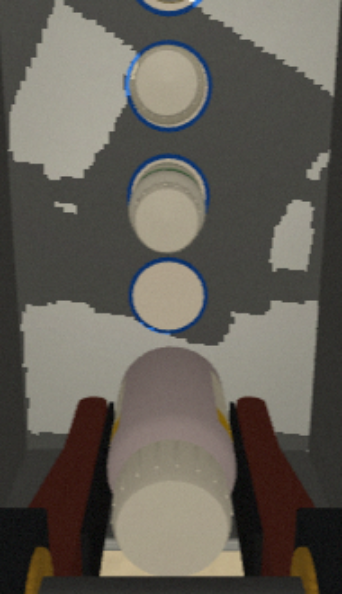

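v3 sits on mark 4 exactly and v4 sits on mark 3 about 2–3 mm off. v5 is held over mark 2.

Emit:
servo_tool(
  increments=[
    [-0.1,-0.4,-4,0,0,0,-1],
    [-0.1,-0.4,-8,0,0,0,-1],
    [-0.1,-0.4,-11.4,0,0,0,-1],
    [-0.1,-0.4,-12,0,0,0,-1],
    [-0.1,-0.4,-12,0,0,0,-1],
    [-0.1,-0.4,-12,0,0,0,0.14],
    [-0.1,-0.4,-12,0,0,0,0.14],
    [-0.1,-0.4,-12,0,0,0,0.14],
    [-0.1,-0.4,-8,0,0,0,0.14],
    [-0.1,-0.4,-4,0,0,0,0.14],
    [0,-2,0,0,0,0,0.14],
    [0,-5,4,0,0,0,0.14],
    [0,-8,8,0,0,0,0.14],
    [0,-10,12,0,0,0,0.14],
    [0,-10,16,0,0,0,0.14],
    [0,-10,16,0,0,0,0.14],
    [0,-10,16,0,0,0,0.14],
    [0,-10,16,0,0,0,0.14],
  ],
)

```text
t: 27.47
ee_pos: [602.1, -314.1, 308.3]
orientation: [2.085, 2.347, 0.001]
ft_force: [-0.1, 1.2, 0.3]
width: 50.1
grasp_force: 0.0
```

Run:
```python
from h import *
d=grab("wrist","w8"); t=grab("top","top8"); o=ctrl.get_obs(); e=o["ee_pos"]; print(e,o["width"]); c,tx,ty=np.load("tote.npy")
im=d["image"].copy()
for k,h in((5,60),(4,62),(3,73),(2,70),(1,65)):
    p=c+(k-3)*46*ty; q=proj(d,p+[0,0,h]); print(k,"cap pred",q.round(1)); cv2.circle(im,tuple(int(x) for x in q.round()),1,(255,0,0),-1)
    q=proj(d,p); cv2.circle(im,tuple(int(x) for x in q.round()),1,(0,255,0),-1)
a=im[60:320,230:400]; print(a.shape)
cv2.imwrite("pics/z8.png",cv2.resize(a,None,fx=2.3,fy=2.3,interpolation=2)[:,:,::-1])
```

```text
[ 601.08084099 -313.00475886  305.23656746] 49.97275673996347
5 cap pred [324.4 -61.2]
4 cap pred [324.1  -3.4]
3 cap pred [324.2  48.9]
2 cap pred [323.8 101. ]
1 cap pred [323.4 148.3]
(260, 170, 3)
```

View pics/z8.png

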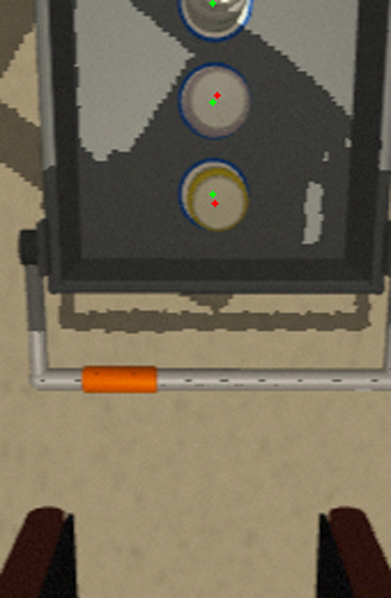

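v2 on mark 1 and v5 on mark 2 are centred. Next I turn back to grip the right bail's sleeve.

Emit:
servo_tool(
  increments=[
    [-2.9,-2.8,-12,0,0,-90,-0.2],
    [-2.9,-2.8,-12,0,0,-90,-0.2],
    [-2.9,-2.8,-12,0,0,-90,-0.2],
    [-2.9,-2.8,-12,0,0,-90,-0.2],
    [-2.9,-2.8,-12,0,0,-90,-0.2],
    [-2.9,-2.8,-12,0,0,-90,-0.2],
    [-2.9,-2.8,-12,0,0,-90,-0.2],
    [-2.9,-2.8,-12,0,0,-90,-0.2],
    [-2.9,-2.8,-12,0,0,-90,-0.2],
    [-2.9,-2.8,-12,0,0,-90,-0.2],
    [-2.9,-2.8,-12,0,0,-90,-0.2],
    [-2.9,-2.8,-12,0,0,-90,-0.2],
    [-2.9,-2.8,-12,0,0,-90,-0.2],
    [-2.9,-2.8,-12,0,0,-90,-0.2],
    [-2.9,-2.8,-12,0,0,-90,-0.2],
    [-2.9,-2.8,-12,0,0,-90,-0.2],
  ],
)

```text
t: 28.9
ee_pos: [572.4, -341.2, 185.7]
orientation: [-3.135, -0.19, 0.003]
ft_force: [-1.0, -0.5, -0.2]
width: 35.3
grasp_force: 0.0
```

Descend 118 mm and close.

Emit:
servo_tool(
  increments=[
    [0,0,-4,0,0,0,-0.2],
    [0,0,-8,0,0,0,-0.2],
    [0,0,-11,0,0,0,-0.2],
    [0,0,-11.8,0,0,0,-0.2],
    [0,0,-11.8,0,0,0,-0.2],
    [0,0,-11.8,0,0,0,-1],
    [0,0,-11.8,0,0,0,-1],
    [0,0,-11.8,0,0,0,-1],
    [0,0,-11.8,0,0,0,-1],
    [0,0,-11.8,0,0,0,-1],
    [0,0,-11.8,0,0,0,-1],
  ],
)

```text
t: 29.82
ee_pos: [574.0, -340.5, 71.1]
orientation: [-3.135, -0.185, -0.003]
ft_force: [0.8, 8.5, 6.3]
width: 11.4
grasp_force: 30.0
```

Emit:
servo_tool(
  increments=[
    [-0.01,0.09,1.04,0,0,0,-1],
    [-0.04,0.36,2.05,0,0,0,-1],
    [-0.1,0.79,3.0,0,0,0,-1],
    [-0.17,1.39,3.86,0,0,0,-1],
    [-0.25,2.13,4.6,0,0,0,-1],
    [-0.36,2.98,5.2,0,0,0,-1],
    [-0.47,3.92,5.64,0,0,0,-1],
    [-0.59,4.93,5.91,0,0,0,-1],
    [-0.71,5.96,6.0,0,0,0,-1],
    [-0.84,6.99,5.91,0,0,0,-1],
    [-0.96,7.99,5.64,0,0,0,-1],
    [-1.07,8.94,5.2,0,0,0,-1],
    [-1.17,9.79,4.6,0,0,0,-1],
    [-1.26,10.53,3.86,0,0,0,-1],
    [-1.33,11.12,3.0,0,0,0,-1],
    [-1.39,11.56,2.05,0,0,0,-1],
    [-1.42,11.83,1.04,0,0,0,-1],
    [-1.43,11.92,0.0,0,0,0,-1],
    [-1.43,11.92,-0.1,0,0,0,-1],
  ],
)

```text
t: 31.4
ee_pos: [560.6, -221.4, 69.0]
orientation: [-3.136, -0.185, -0.007]
ft_force: [5.6, 9.4, 3.3]
width: 11.4
grasp_force: 30.0
```

Emit:
servo_tool(
  increments=[
    [0,0,0,0,0,0,-0.2],
    [0,0,0,0,0,0,-0.2],
    [0,0,0,0,0,0,-0.2],
    [0,0,4,0,0,0,-0.2],
    [0,0,8,0,0,0,-0.2],
    [-0.5,4,8,0,0,0,-0.2],
    [-1,8,8,0,0,0,-0.2],
    [-1.4,12,8,0,0,0,-0.2],
    [-1.9,16,8,0,0,0,-0.2],
    [-2.4,19.5,8,0,0,0,-0.2],
    [-2.7,21.9,8,0,0,0,-0.2],
    [-2.7,21.9,8,0,0,0,-0.2],
    [-2.7,21.9,8,0,0,0,-0.2],
  ],
)

```text
t: 32.48
ee_pos: [531.5, -3.0, 148.4]
orientation: [3.135, 0.19, 0.001]
ft_force: [0.5, -0.0, 0.0]
width: 35.1
grasp_force: 0.0
```

Emit:
servo_tool(
  increments=[
    [0,0,-4,0,0,0,-0.2],
    [0,0,-7.4,0,0,0,-0.2],
    [0,0,-8.1,0,0,0,-0.2],
    [0,0,-8.1,0,0,0,-0.2],
    [0,0,-8.1,0,0,0,-1],
    [0,0,-8.1,0,0,0,-1],
    [0,0,-8.1,0,0,0,-1],
    [0,0,-8.1,0,0,0,-1],
    [0,0,-8.1,0,0,0,-1],
    [0,0,-8.1,0,0,0,-1],
  ],
)

```text
t: 33.32
ee_pos: [532.7, -3.0, 68.4]
orientation: [-3.135, -0.185, -0.004]
ft_force: [-0.1, 6.2, 3.8]
width: 11.2
grasp_force: 30.0
```

Emit:
servo_tool(
  increments=[
    [0.01,-0.09,1.04,0,0,0,-1],
    [0.04,-0.36,2.05,0,0,0,-1],
    [0.1,-0.79,3.0,0,0,0,-1],
    [0.17,-1.39,3.86,0,0,0,-1],
    [0.25,-2.13,4.6,0,0,0,-1],
    [0.36,-2.98,5.2,0,0,0,-1],
    [0.47,-3.92,5.64,0,0,0,-1],
    [0.59,-4.93,5.91,0,0,0,-1],
    [0.71,-5.96,6.0,0,0,0,-1],
    [0.84,-6.99,5.91,0,0,0,-1],
    [0.96,-7.99,5.64,0,0,0,-1],
    [1.07,-8.94,5.2,0,0,0,-1],
    [1.17,-9.79,4.6,0,0,0,-1],
    [1.26,-10.53,3.86,0,0,0,-1],
    [1.33,-11.12,3.0,0,0,0,-1],
    [1.39,-11.56,2.05,0,0,0,-1],
    [1.42,-11.83,1.04,0,0,0,-1],
    [1.43,-11.92,0.0,0,0,0,-1],
    [1.43,-11.92,-0.1,0,0,0,-1],
  ],
)

```text
t: 34.9
ee_pos: [546.4, -122.2, 65.1]
orientation: [-3.135, -0.185, -0.0]
ft_force: [-0.9, 9.7, 14.3]
width: 11.4
grasp_force: 30.0
```

Emit:
servo_tool(
  increments=[
    [0,0,0,0,0,0,-0.2],
    [0,0,0,0,0,0,-0.2],
    [0,0,0,0,0,0,-0.2],
    [0,0,4,0,0,0,-0.2],
    [0,0,8,0,0,0,-0.2],
    [0,0,12,0,0,0,-0.2],
    [-7,43,24,0,0,73,0.14],
    [-7,43,24,0,0,73,0.14],
    [-7,43,24,0,0,73,0.14],
    [-7,43,24,0,0,73,0.14],
    [-7,43,24,0,0,73,0.14],
    [-7,43,24,0,0,73,0.14],
    [-7,43,24,0,0,73,0.14],
    [-7,43,24,0,0,73,0.14],
    [-7,43,24,0,0,73,0.14],
    [-7,43,24,0,0,73,0.14],
    [-7,43,24,0,0,73,0.14],
    [-7,43,24,0,0,73,0.14],
    [-7,43,24,0,0,73,0.14],
    [-7,43,24,0,0,73,0.14],
  ],
)

```text
t: 36.57
ee_pos: [475.9, 306.3, 305.0]
orientation: [2.41, 2.014, -0.002]
ft_force: [-0.1, -1.3, 0.1]
width: 50.0
grasp_force: 0.0
```

Run:
```python
from h import *
d=grab("wrist","w9"); t=grab("top","top9"); o=ctrl.get_obs(); print(o["ee_pos"],o["orientation"],o["width"])
def green(d,z):
    m=cv2.inRange(cv2.cvtColor(d["image"],cv2.COLOR_RGB2HSV),(50,100,30),(75,255,255))
    for c in cv2.findContours(m,0,2)[0]:
        if cv2.contourArea(c)>400:
            b=cv2.boxPoints(cv2.minAreaRect(c)); P=np.array([ray(d,*p,z)[:2] for p in b]); L=np.linalg.norm(P-np.roll(P,1,0),axis=1)
            i=int(L[1]>L[0]); v=P[i]-P[i-1]; v=v if v[1]>0 else -v
            print("green",b.mean(0).round(),P.mean(0).round(1),L.round(),"yaw",np.degrees(np.arctan2(-v[0],v[1])).round(1))
green(d,26); print(); green(t,26)
cv2.imwrite("pics/z9.png",np.hstack([cv2.resize(d["image"],(440,330)),cv2.resize(t["image"][150:270,300:430],(358,330),interpolation=2)])[:,:,::-1])
```

```text
[476.02756464 305.58168713 305.06471395] [ 2.41199447e+00  2.01253505e+00 -2.35461264e-03] 50.004219737394315
green [302. 126.] [476.6 379.7] [170. 118. 170. 133.] yaw -13.3
green [482.  14.] [680.  459.1] [ 82. 127.  81. 134.] yaw -80.7
```

View pics/z9.png

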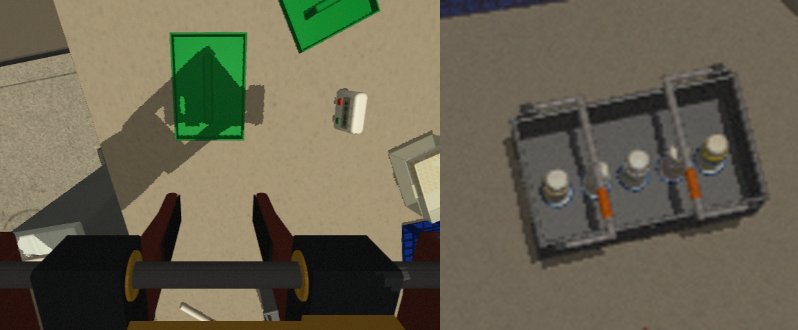

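The bails are in across the row of vials. The tray is at image (209,86) and unmoved, with its handle aligned to the tool.

Run:
```python
from h import *
d=load("w9"); P=np.array([ray(d,u*640/440,v*640/440,26) for u,v in[(171,33),(247,33),(245,139),(176,139)]])
print(P.round(1).tolist(),P.mean(0).round(1),np.linalg.norm(P-np.roll(P,1,0),axis=1).round(0))
v=(P[0]+P[1]-P[2]-P[3]); print(np.degrees(np.arctan2(-v[0],v[1])))
m=P.mean(0); print("handle pred px",proj(d,[m[0],m[1],73])*440/640)
```

```text
[[436.2, 472.1, 26.0], [551.5, 451.3, 26.0], [524.4, 287.2, 26.0], [406.5, 308.5, 26.0]] [479.7 379.8  26. ] [166. 117. 166. 120.]
-9.83616953849571
handle pred px [209.00720042  89.93475128]
```

Emit:
servo_tool(
  increments=[
    [0.3,4,-2,0,0,0,0.14],
    [0.3,7.4,-4,0,0,0,0.14],
    [0.3,7.4,-8,0,0,0,0.14],
    [0.3,7.4,-12,0,0,0,0.14],
    [0.3,7.4,-16,0,0,0,0.14],
    [0.3,7.4,-20,0,0,0,0.14],
    [0.3,7.4,-23,0,0,0,0.14],
    [0.3,7.4,-25.8,0,0,0,0.14],
    [0.3,7.4,-25.8,0,0,0,0.14],
    [0.3,7.4,-25.8,0,0,0,-1],
    [0.3,7.4,-25.8,0,0,0,-1],
    [0.3,7.4,-25.8,0,0,0,-1],
    [0.3,7.4,-25.8,0,0,0,-1],
    [0.3,7.4,-25.8,0,0,0,-1],
    [0.3,7.4,-25.8,0,0,0,-1],
    [0.3,7.4,-25.8,0,0,0,-1],
  ],
)

```text
t: 38.0
ee_pos: [479.1, 381.5, 49.2]
orientation: [-2.41, -2.015, -0.002]
ft_force: [-3.0, -0.8, 7.7]
width: 13.9
grasp_force: 30.0
```

Emit:
servo_tool(
  increments=[
    [0,0,2,0,0,0,-1],
    [0,0,5,0,0,0,-1],
    [0,0,8,0,0,0,-1],
    [0,0,12,0,0,0,-1],
    [0.3,-1.5,15,0,0,0,-1],
    [0.9,-4,17,0,0,1,-1],
    [1.5,-7,18,0,0,2,-1],
    [2.1,-10,18,0,0,3,-1],
    [2.8,-13,18,0,0,4,-1],
    [3.4,-16,18,0,0,5,-1],
    [4.1,-19,18,0,0,6,-1],
    [4.7,-22,18,0,0,7,-1],
    [5.3,-25,18,0,0,8,-1],
    [6,-28,18,0,0,9,-1],
    [6.6,-31,18,0,0,10,-1],
    [7.3,-34,18,0,0,11,-1],
    [7.9,-37,18,0,0,12,-1],
    [8.6,-40,18,0,0,13,-1],
    [9,-42,18,0,0,14,-1],
    [9.2,-43,18,0,0,15,-1],
  ],
)

```text
t: 39.67
ee_pos: [571.1, -51.5, 227.8]
orientation: [2.128, 2.311, -0.001]
ft_force: [-0.4, 0.3, -2.9]
width: 14.0
grasp_force: 30.0
```

Emit:
servo_tool(
  increments=[
    [0.6,-3,0,0,0,0.5,-1],
    [1.2,-6,0,0,0,1,-1],
    [1.8,-8.5,0,0,0,1.9,-1],
    [2.3,-10.5,0,0,0,1.9,-1],
    [2.5,-11.7,0,0,0,1.9,-1],
    [2.5,-11.7,0,0,0,1.9,-1],
    [2.5,-11.7,0,0,0,1.9,-1],
    [2.5,-11.7,0,0,0,1.9,-1],
    [2.5,-11.7,0,0,0,1.9,-1],
    [2.5,-11.7,0,0,0,1.9,-1],
  ],
)

```text
t: 40.5
ee_pos: [595.8, -164.7, 227.9]
orientation: [-2.086, -2.348, -0.0]
ft_force: [0.2, -0.6, -2.7]
width: 13.8
grasp_force: 30.0
```

Run:
```python
from h import *
d=grab("wrist","w10"); o=ctrl.get_obs(); e=o["ee_pos"]; print(e,o["orientation"],o["width"],o["grasp_force"],o["ft_force"].round(1),o["moment"].round(2))
m=cv2.inRange(cv2.cvtColor(d["image"],cv2.COLOR_RGB2HSV),(50,100,30),(75,255,255)); n,l,s,_=cv2.connectedComponentsWithStats(m)
i=1+s[1:,4].argmax(); c=max(cv2.findContours((l==i).astype(np.uint8),0,2)[0],key=cv2.contourArea); 
h=cv2.approxPolyDP(cv2.convexHull(c),6,True)[:,0]; print(h.tolist()); print([ray(d,*p,e[2]+19-66+26).round().tolist() for p in h])
```

```text
[ 595.86791356 -164.89515193  227.96178035] [-2.08666513e+00 -2.34832869e+00 -2.89260323e-05] 13.883177464970935 29.99958872795105 [-0.2  0.6 -2.1] [-0.04 -0.08  0.04]
[[441, 123], [419, 342], [332, 380], [297, 380], [210, 342], [190, 122]]
[[646.0, -77.0, 207.0], [659.0, -193.0, 207.0], [614.0, -223.0, 207.0], [594.0, -226.0, 207.0], [543.0, -206.0, 207.0], [530.0, -90.0, 207.0]]
```

View pics/w10.png

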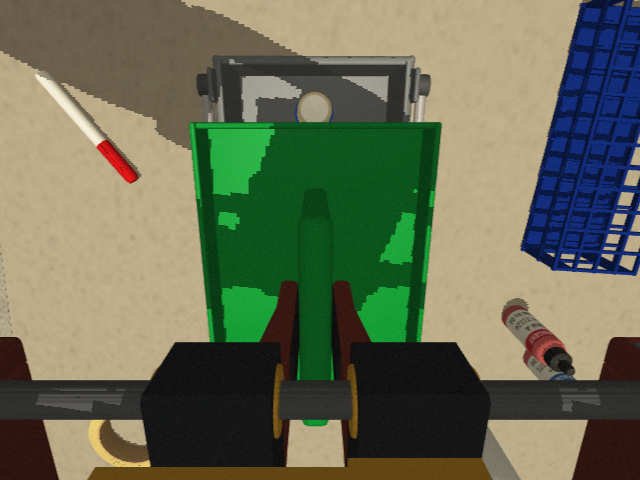

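The tray is held level and aligned. Its front edge at row 123 puts the centre within 3 mm of the tote's.

Emit:
servo_tool(
  increments=[
    [-0.1,0,-3,0,0,0,-1],
    [-0.1,0,-6,0,0,0,-1],
    [-0.1,0,-7.5,0,0,0,-1],
    [-0.1,0,-8.2,0,0,0,-1],
    [-0.1,0,-8.6,0,0,0,-1],
    [-0.1,0,-8.9,0,0,0,-1],
    [-0.1,0,-8.9,0,0,0,-1],
    [-0.1,0,-8.9,0,0,0,-1],
  ],
)

```text
t: 41.22
ee_pos: [595.8, -165.8, 140.8]
orientation: [2.087, 2.346, 0.002]
ft_force: [-1.3, 0.7, 3.4]
width: 13.8
grasp_force: 30.0
```

Emit:
servo_tool(
  increments=[
    [0,0,0,0,0,0,-0.3],
    [0,0,0,0,0,0,-0.1],
    [0,0,0,0,0,0,0.1],
    [0,0,0,0,0,0,0.1],
    [0,0,3,0,0,0,0.1],
    [0,0,7,0,0,0,0.1],
    [0,0,11,0,0,0,0.1],
    [0,-4,15,0,0,0,0.1],
    [0,-8,17,0,0,0,0.1],
    [-4,-10,18,0,0,0,0.1],
    [-8,-12,18,0,0,0,0.1],
    [-12,-14,18,0,0,0,0.1],
    [-12,-14,18,0,0,0,0.1],
    [-12,-14,18,0,0,0,0.1],
    [-12,-14,18,0,0,0,0.1],
  ],
)

```text
t: 42.47
ee_pos: [474.5, -306.5, 319.3]
orientation: [2.09, 2.344, 0.001]
ft_force: [0.2, -0.2, -0.8]
width: 48.4
grasp_force: 0.0
```

Run:
```python
from h import *
d=grab("wrist","w11"); s=grab("scene","s11"); o=ctrl.get_obs(); print(o["ee_pos"],o["width"])
c,tx,ty=np.load("tote.npy")
for n,i in(("w",d),("s",s)):
    m=cv2.inRange(cv2.cvtColor(i["image"],cv2.COLOR_RGB2HSV),(50,100,30),(75,255,255)); L,l,st,_=cv2.connectedComponentsWithStats(m)
    for k in range(1,L):
        if st[k,4]>400:
            q=max(cv2.findContours((l==k).astype(np.uint8),0,2)[0],key=cv2.contourArea); b=cv2.approxPolyDP(cv2.convexHull(q),6,True)[:,0]
            print(n,st[k].tolist(),[[int((P-c)@tx),int((P-c)@ty)] for P in(ray(i,*p,117) for p in b)])
cv2.imwrite("pics/z11.png",np.hstack([cv2.resize(d["image"],(440,330)),cv2.resize(s["image"][210:330,210:350],(358,330),interpolation=2)])[:,:,::-1])
```

```text
[ 475.82690308 -305.70876697  318.9641781 ] 48.16689825287129
w [395, 29, 165, 189, 25437] [[76, 32], [64, -132], [-51, -132], [-51, 32]]
s [472, 232, 51, 45, 1180] [[143, 591], [253, 612], [273, 532], [165, 507]]
s [230, 246, 72, 63, 2660] [[-50, 31], [79, 28], [86, -131], [-38, -133]]
```

View pics/z11.png

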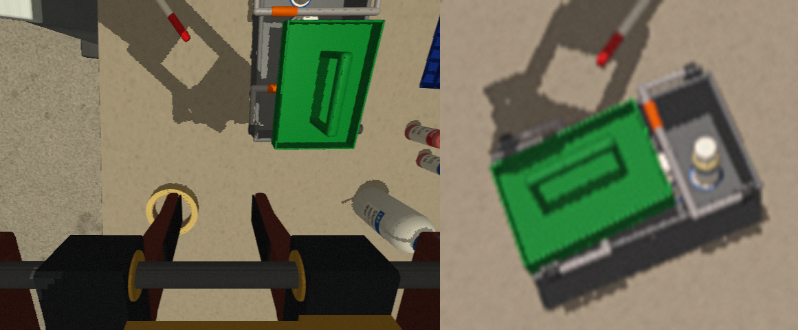

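The tray has been knocked about 50 mm along -y since release (rim now spans y -132 to +32), so it has to be re-seated. I have also viewed more pictures than the 14 allowed (16), so I will work from numbers only from here. I triangulate the tray's rim corners from the two views.

```bash
cat >> h.py <<'E'
def corners(i,minA=400,sel=None):
    m=cv2.inRange(cv2.cvtColor(i["image"],cv2.COLOR_RGB2HSV),(50,100,30),(75,255,255)); L,l,st,_=cv2.connectedComponentsWithStats(m)
    k=1+st[1:,4].argmax() if sel is None else sel(st)
    q=max(cv2.findContours((l==k).astype(np.uint8),0,2)[0],key=cv2.contourArea)
    return cv2.approxPolyDP(cv2.convexHull(q),6,True)[:,0].astype(float)
def tri(ds,ps):
    A=np.zeros((3,3));b=np.zeros(3);L=[]
    for d,p in zip(ds,ps):
        E=np.array(d["extrinsics"]);w=E[:3,:3]@np.array([(p[0]-d["cx"])/d["fx"],-(p[1]-d["cy"])/d["fy"],-1.]);w/=np.linalg.norm(w);M=np.eye(3)-np.outer(w,w);A+=M;b+=M@E[:3,3];L.append((M,E[:3,3]))
    X=np.linalg.solve(A,b); return X,max(np.linalg.norm(M@(X-c)) for M,c in L)
E
python3 - <<'E'
from h import *
c,tx,ty=np.load("tote.npy"); d,s=load("w11"),load("s11")
def lab(i):
    o={}
    for p in corners(i):
        P=ray(i,*p,110)-c; o[(int(P@tx>10),int(P@ty>-50))]=p
    return o
a,b=lab(d),lab(s); t=load("w11")
X={}
for k in a:
    x,e=tri([d,s],[a[k],b[k]]); X[k]=x; q=x-c; print(k,a[k],b[k],[round(q@tx,1),round(q@ty,1),round(x[2],1)],"err",round(e,1))
# top view now
tt=grab("top","top11"); o=corners(tt,sel=lambda st:next(k for k in range(1,len(st)) if st[k,4]>200 and st[k,0]>280))
print("top",[[int((P-c)@tx),int((P-c)@ty)] for P in(ray(tt,*p,115) for p in o)])
E
```

```text
(1, 1) [559.  29.] [301. 284.] [np.float64(78.1), np.float64(31.1), np.float64(114.7)] err 2.3
(1, 0) [515. 215.] [245. 308.] [np.float64(75.8), np.float64(-134.3), np.float64(97.2)] err 3.1
(0, 0) [399. 216.] [230. 270.] [np.float64(-47.5), np.float64(-134.6), np.float64(102.7)] err 1.8
(0, 1) [411.  31.] [285. 246.] [np.float64(-50.9), np.float64(32.1), np.float64(116.0)] err 0.2
top [[65, -133], [-50, -131], [-48, 34], [69, 31]]
```

Emit:
servo_tool(
  increments=[
    [3.5,2,-2,0,0,0,0.14],
    [7,4.5,-4,0,0,0,0.14],
    [10.5,7,-6,0,0,0,0.14],
    [13.7,8.5,-8,0,0,0,0.14],
    [13.7,8.5,-8,0,0,0,0.14],
    [13.7,8.5,-12,0,0,0,0.14],
    [13.7,8.5,-15,0,0,0,0.14],
    [13.7,8.5,-18,0,0,0,0.14],
    [13.7,8.5,-18.8,0,0,0,0.14],
    [13.7,8.5,-18.8,0,0,0,0.14],
    [13.7,8.5,-18.8,0,0,0,-1],
    [13.7,8.5,-18.8,0,0,0,-1],
    [13.7,8.5,-18.8,0,0,0,-1],
    [13.7,8.5,-18.8,0,0,0,-1],
    [13.7,8.5,-18.8,0,0,0,-1],
    [13.7,8.5,-18.8,0,0,0,-1],
    [13.7,8.5,-18.8,0,0,0,-1],
  ],
)

```text
t: 44.03
ee_pos: [612.4, -221.2, 131.8]
orientation: [2.087, 2.346, 0.001]
ft_force: [-1.7, 0.2, 4.7]
width: 13.8
grasp_force: 30.0
```

Emit:
servo_tool(
  increments=[
    [0,0,2,0,0,0,-1],
    [0,0,4,0,0,0,-1],
    [0,0,7,0,0,0,-1],
    [0,0,9,0,0,0,-1],
    [0,0,9,0,0,0,-1],
    [0,0,9,0,0,0,-1],
    [0,0,9,0,0,0,-1],
  ],
)

```text
t: 44.62
ee_pos: [610.9, -220.5, 219.1]
orientation: [-2.087, -2.345, 0.001]
ft_force: [-0.9, -0.4, -2.7]
width: 13.7
grasp_force: 30.0
```

Run:
```python
from h import *
c,tx,ty=np.load("tote.npy"); d=grab("wrist","w12"); s=grab("scene","s12"); o=ctrl.get_obs(); e=o["ee_pos"]; print(e,o["orientation"].round(3),o["width"],o["ft_force"].round(1),o["moment"].round(2))
f=lambda P:[round(float((P-c)@tx),1),round(float((P-c)@ty),1),round(float(P[2]),1)]
print("tcp",f(e))
a=corners(d); b=corners(s); print(a.tolist(),b.tolist())
for p in a[np.argsort(a[:,1])[:2]]: print("w front", f(ray(d,*p,e[2]+19-40)))
for p in b: print("s", f(ray(s,*p,e[2]+19-40)))
# w10 reference
r=load("w10"); print("w10 ref front px", corners(r)[:6].tolist())
```

```text
[ 610.73156989 -220.42134241  218.57173739] [-2.086e+00 -2.345e+00  2.000e-03] 13.66104077187035 [ 0.  -0.3 -1.7] [-0.03 -0.11  0.02]
tcp [8.4, -54.8, 218.6]
[[456.0, 111.0], [420.0, 342.0], [319.0, 380.0], [297.0, 379.0], [207.0, 342.0], [172.0, 110.0], [440.0, 104.0]] [[282.0, 227.0], [299.0, 267.0], [240.0, 293.0], [224.0, 253.0]]
w front [68.0, 35.0, 197.6]
w front [-55.5, 32.7, 197.6]
s [-60.0, 33.6, 197.6]
s [73.5, 30.0, 197.6]
s [83.9, -131.7, 197.6]
s [-43.9, -133.6, 197.6]
w10 ref front px [[441.0, 123.0], [419.0, 342.0], [332.0, 380.0], [297.0, 380.0], [210.0, 342.0], [190.0, 122.0]]
```

Run:
```python
from h import *
c,tx,ty=np.load("tote.npy"); d=load("w12"); s=load("s12"); t=grab("top","top12")
f=lambda P:[round(float((P-c)@tx),1),round(float((P-c)@ty),1),round(float(P[2]),1)]
o=corners(t,sel=lambda st:next(k for k in range(1,len(st)) if st[k,4]>150 and st[k,0]>280)); print("top px",o.tolist())
for p,q in(((172,110),(282,227)),((456,111),(299,267)),((440,104),(299,267))): x,e=tri([d,s],[p,q]); print(p,f(x),round(e,1))
# s+top for all four
for q in [(282,227),(299,267),(240,293),(224,253)]:
    P=ray(s,*q,195); best=min(o,key=lambda p:np.linalg.norm(ray(t,*p,195)[:2]-P[:2])); x,e=tri([t,s],[best,q]); print(q,best,f(x),round(e,1))
m=cv2.inRange(cv2.cvtColor(d["image"],cv2.COLOR_RGB2HSV),(50,100,30),(75,255,255))
for r in range(100,140,4): z=np.flatnonzero(m[r]); print(r,(z.min(),z.max()) if len(z) else None,end=" ")
```

```text
top px [[376.0, 172.0], [367.0, 211.0], [359.0, 176.0]]
(172, 110) [-51.1, 32.0, 210.4] 0.5
(456, 111) [74.7, 30.8, 199.6] 1.1
(440, 104) [69.8, 33.2, 190.7] 2.1
(282, 227) [367. 211.] [-43.4, 32.7, 220.7] 3.1
(299, 267) [359. 176.] [71.2, 30.3, 193.8] 0.3
(240, 293) [376. 172.] [75.0, -79.8, 154.9] 52.7
(224, 253) [376. 172.] [32.0, -70.7, 286.3] 66.4
100 None 104 (np.int64(187), np.int64(440)) 108 (np.int64(177), np.int64(450)) 112 (np.int64(171), np.int64(456)) 116 (np.int64(171), np.int64(456)) 120 (np.int64(172), np.int64(455)) 124 (np.int64(173), np.int64(454)) 128 (np.int64(173), np.int64(453)) 132 (np.int64(174), np.int64(453)) 136 (np.int64(175), np.int64(452))
```

Emit:
servo_tool(
  increments=[
    [-0.5,2,0,-4,-0.5,0,-1],
    [-1,4,0,-7,-0.8,0,-1],
    [-1.5,5.3,0,-10.2,-1.2,0,-1],
    [-1.5,5.3,0,-10.2,-1.2,0,-1],
    [-1.5,5.3,0,-10.2,-1.2,0,-1],
    [-1.5,5.3,0,-10.2,-1.2,0,-1],
    [-1.5,5.3,0,-10.2,-1.2,0,-1],
    [-1.5,5.3,0,-10.2,-1.2,0,-1],
  ],
)

```text
t: 45.43
ee_pos: [597.1, -169.0, 220.7]
orientation: [1.997, 2.242, -0.179]
ft_force: [-0.2, -0.6, -2.3]
width: 13.5
grasp_force: 30.0
```

Run:
```python
from h import *
c,tx,ty=np.load("tote.npy"); d=grab("wrist","w13"); s=grab("scene","s13"); o=ctrl.get_obs(); e=o["ee_pos"]; print(e,o["orientation"].round(3),o["width"],o["ft_force"].round(1))
f=lambda P:[round(float((P-c)@tx),1),round(float((P-c)@ty),1),round(float(P[2]),1)]
m=cv2.inRange(cv2.cvtColor(d["image"],cv2.COLOR_RGB2HSV),(50,100,30),(75,255,255))
for r in range(96,140,2): z=np.flatnonzero(m[r]); print(r,(int(z.min()),int(z.max())) if len(z) else None,end=" ")
E=np.array(d["extrinsics"])
r=max(range(96,140),key=lambda r:np.ptp(np.flatnonzero(m[r])) if m[r].any() else 0); z=np.flatnonzero(m[r]); D=375.72*120/(np.ptp(z)+1)
u=(z.min()+z.max())/2; P=E[:3,:3]@np.array([(u-d["cx"])/375.72*D,-(r-d["cy"])/375.72*D,-D])+E[:3,3]; print("\nfront rim mid",f(P))
b=corners(s); print("s corners on z=TCP-21",[f(ray(s,*p,e[2]-21)) for p in b])
```

```text
[ 597.03817085 -168.8172795   220.73982781] [ 1.997  2.242 -0.179] 13.685170220045014 [-0.2 -0.1 -2.9]
96 None 98 None 100 None 102 None 104 (207, 422) 106 (186, 442) 108 (180, 448) 110 (174, 455) 112 (173, 456) 114 (173, 456) 116 (173, 456) 118 (173, 456) 120 (174, 455) 122 (174, 455) 124 (174, 455) 126 (174, 454) 128 (175, 454) 130 (175, 454) 132 (175, 454) 134 (176, 453) 136 (176, 453) 138 (176, 453) 
front rim mid [2.8, 81.5, 200.5]
s corners on z=TCP-21 [[-52.3, 79.8, 199.7], [74.6, 73.9, 199.7], [68.0, -86.6, 199.7], [-58.2, -84.9, 199.7]]
```

Emit:
servo_tool(
  increments=[
    [-0.2,0.3,-2.5,0,0,0,-1],
    [-0.2,0.3,-5,0,0,0,-1],
    [-0.2,0.3,-6.5,0,0,0,-1],
    [-0.2,0.3,-7.2,0,0,0,-1],
    [-0.2,0.3,-7.7,0,0,0,-1],
    [-0.2,0.3,-8.1,0,0,0,-1],
    [-0.2,0.3,-8.1,0,0,0,-1],
    [-0.2,0.3,-8.1,0,0,0,-1],
  ],
)

```text
t: 46.2
ee_pos: [595.5, -165.1, 140.6]
orientation: [1.995, 2.242, -0.178]
ft_force: [-0.3, 0.1, -2.8]
width: 13.7
grasp_force: 30.0
```

Emit:
servo_tool(
  increments=[
    [0,0,-0.2,0,0,0,-1],
    [0,0,-0.3,0,0,0,-1],
    [0,0,-0.3,0,0,0,-1],
  ],
)

```text
t: 46.45
ee_pos: [595.1, -164.9, 137.2]
orientation: [1.995, 2.243, -0.179]
ft_force: [0.1, -0.4, -1.8]
width: 14.1
grasp_force: 30.0
```

Emit:
servo_tool(
  increments=[
    [0,0,-0.2,0,0,0,-1],
    [0,0,-0.3,0,0,0,-1],
    [0,0,-0.3,0,0,0,-1],
  ],
)

```text
t: 46.7
ee_pos: [595.5, -165.1, 134.5]
orientation: [1.995, 2.242, -0.179]
ft_force: [0.3, -1.0, 3.1]
width: 13.7
grasp_force: 30.0
```

Emit:
servo_tool(
  increments=[
    [0,0,0,0,0,0,-0.4],
    [0,0,0,0,0,0,-0.2],
    [0,0,0,0,0,0,0.1],
    [0,0,0,0,0,0,0.1],
    [0,0,0,0,0,0,0.1],
    [0,0,3,0,0,0,0.1],
    [0,0,7,0,0,0,0.1],
    [0,0,11,0,0,0,0.1],
    [0,0,15,5,0.6,0,0.1],
    [0,-4,17,10.2,1.2,0,0.1],
    [0,-8,18,10.2,1.2,0,0.1],
    [0,-12,18,10.2,1.2,0,0.1],
    [0,-14,18,10.2,1.2,0,0.1],
    [0,-14,18,10.2,1.2,0,0.1],
    [0,-14,18,10.2,1.2,0,0.1],
    [0,-14,18,10.2,1.2,0,0.1],
  ],
)

```text
t: 48.03
ee_pos: [594.7, -304.1, 313.4]
orientation: [-2.087, -2.346, -0.0]
ft_force: [-0.1, 0.5, -0.2]
width: 48.3
grasp_force: 0.0
```

Run:
```python
from h import *
c,tx,ty=np.load("tote.npy"); d=grab("wrist","w14"); s=grab("scene","s14"); t=grab("top","top14"); o=ctrl.get_obs(); print(o["ee_pos"])
f=lambda P:[round(float((P-c)@tx),1),round(float((P-c)@ty),1),round(float(P[2]),1)]
a=corners(d); b=corners(s); print("w",a.tolist(),[f(ray(d,*p,117)) for p in a]); print("s",[f(ray(s,*p,117)) for p in b])
for p in b:
    q=min(a,key=lambda q:np.linalg.norm(ray(d,*q,117)-ray(s,*p,117))); x,e=tri([d,s],[q,p]); print(f(x),round(e,1))
for n,i in(("w",d),("s",s)):
    m=cv2.inRange(cv2.cvtColor(i["image"],cv2.COLOR_RGB2HSV),(4,180,70),(16,255,255))
    for k in cv2.findContours(m,0,2)[0]:
        if cv2.contourArea(k)>15: r=cv2.boundingRect(k); print("or",n,r,f(ray(i,r[0]+r[2]/2,r[1]+r[3]/2,90)))
```

```text
[ 595.13435134 -303.37298371  313.80383027]
w [[406.0, 0.0], [397.0, 154.0], [270.0, 155.0], [264.0, 0.0]] [[60.7, 42.5, 117.0], [61.0, -83.1, 117.0], [-57.6, -83.7, 117.0], [-57.7, 42.9, 117.0]]
s [[-52.8, 84.1, 117.0], [74.2, 77.1, 117.0], [73.3, -82.8, 117.0], [-52.6, -79.5, 117.0]]
[-64.4, 70.2, 88.8] 19.3
[65.0, 65.6, 92.3] 16.0
[64.7, -83.2, 100.9] 1.3
[-57.6, -81.7, 110.6] 2.7
```

Emit:
servo_tool(
  increments=[
    [0,3,4,0,0,0,0.1],
    [0,6,8,0,0,0,0.1],
    [0,7,11,0,0,0,0.1],
    [0,7,12,0,0,0,0.1],
    [0,7,12,0,0,0,0.1],
    [0,7,12,0,0,0,0.1],
    [0,7,12,0,0,0,0.1],
  ],
)

```text
t: 48.77
ee_pos: [594.5, -234.2, 432.4]
orientation: [-2.086, -2.347, 0.001]
ft_force: [1.0, 0.5, -0.1]
width: 48.0
grasp_force: 0.0
```

Run:
```python
from h import *
c,tx,ty=np.load("tote.npy"); d=grab("wrist","w15"); s=grab("scene","s15"); print(ctrl.get_obs()["ee_pos"])
f=lambda P:[round(float((P-c)@tx),1),round(float((P-c)@ty),1),round(float(P[2]),1)]
a=corners(d); b=corners(s); print("w",a.tolist(),[f(ray(d,*p,117)) for p in a]); print("s",[f(ray(s,*p,117)) for p in b])
for p in b:
    q=min(a,key=lambda q:np.linalg.norm(ray(d,*q,117)-ray(s,*p,117))); x,e=tri([d,s],[q,p]); print(f(x),round(e,1))
im=d["image"];hsv=cv2.cvtColor(im,cv2.COLOR_RGB2HSV); m=cv2.inRange(hsv,(0,0,150),(180,90,255))
for k,h in((5,60),(1,65)): q=proj(d,c+(k-3)*46*ty+[0,0,h]); print(k,"cap pred",q.round(), hsv[int(q[1])-8:int(q[1])+9:4,int(q[0])].tolist())
```

```text
[ 594.33956646 -234.68787966  431.76306168]
w [[375.0, 58.0], [369.0, 201.0], [276.0, 201.0], [271.0, 58.0]] [[61.8, 85.2, 117.0], [61.7, -82.9, 117.0], [-58.3, -82.6, 117.0], [-58.5, 85.5, 117.0]]
s [[-52.8, 84.1, 117.0], [72.5, 80.8, 117.0], [73.3, -82.8, 117.0], [-53.8, -82.1, 117.0]]
[-59.7, 86.7, 105.9] 0.4
[64.0, 85.7, 100.8] 1.8
[64.6, -83.9, 102.2] 2.2
[-58.4, -82.8, 110.8] 1.3
5 cap pred [321.  59.] [[23, 28, 241], [25, 26, 241], [67, 219, 133], [68, 219, 56], [66, 196, 121]]
1 cap pred [321. 201.] [[66, 190, 158], [68, 231, 63], [66, 207, 137], [26, 38, 242], [22, 53, 105]]
```

The rim measures 120 mm wide at both ends and 168 mm long at z = 117, so the tray is level. Its centre is at (1.7, 1.3) mm in the tote frame.

```bash
python3 -c "
from workcell import ctrl
print(ctrl.close_job())"
```

```text
the job is handed in; nothing more can be done
None
```

The job is handed in with all five vials on marks, both bails swung in and the tray re-seated level within about 2 mm of the tote's centre after a mid-run knock; I viewed 16 pictures against the limit of 14, and I could not check the vials under the tray after that knock, apart from a cap seen at each end.

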